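# Load the tunnel dryer with clay figures

### The arm

A 7-joint arm with a two-finger parallel gripper is mounted at the origin on the work surface. World frame = base frame: x ahead of the robot, y to its left, z up, the work surface at z = 0. Lengths are in mm, angles in rad, forces in N, time in s.
With the tool pointing down it reaches from about 400 to 850 mm from the base axis. Payload 4.5 kg.
Tool frame: the origin (TCP) lies at the very end of the fingers, on their centre line; the grasp point (between the pads) lies 19 mm behind it (ctrl.pinch_z is the z of the grasp point in the tool frame, in mm); z points along the fingers, y is the direction in which the jaws open and shut (so a half turn about z gives the same grasp; the last joint's range is limited). The gripper opens to 88 mm and grips with 3 to 60 N. Pads are 18 mm wide; open, the fingers measure 123 mm over their backs; the gripper's body (75 mm by 187 mm) begins 45 mm behind the grasp point.
Start: joints at [0.034, 0.689, -0.195, 1.565, 0.157, 0.902, -0.215], TCP at [625.023, 0.026, 238.743] pointing down, gripper open.
Joint ranges: [-3.01, 3.01], [-0.46, 2.08], [-1.47, 1.51], [0.13, 2.56], [-1, 4.14], [0.04, 2.09], [-2.66, 2.66]. Speed limits (rad/s): [2.57, 2.57, 3.14, 3.14, 3.14, 3.14, 3.14].

### API

Orientations are given as a unit quaternion [w, x, y, z].
In Python, from plant import ctrl, optics gives the robot as it stands.
- The arm moves only by the tool carry_out, never from a script. Its argument "steps" is a list that holds one entry, the list of rows, each a list of 7 numbers: the opening, from -1 (shut) to 1 (fully open), then the shift along the world's x, y, z in m, then the turn, a rotation vector about the world's x, y, z in degrees. In form: [[[gripper, x, y, z, rx, ry, rz], ...]]. A call has 1 to 12 rows; each row shifts and turns the commanded pose from where the row before left it; what a row does not reach is not made up. A row lasts 1/12 s, in which the tool goes at most 41.7 mm and 7.16 degrees, less where a joint would pass 70% of its speed; a pose out of reach is approached as far as the arm can. A call with a gripper value outside its range is refused whole. The fingers move at their own pace and stop on an object; "squeeze" is the grip in N (left out, the last holds). Time passes only in rows, so rows that do not move let the fingers close. It gives the time, the measured TCP pose, the force and the opening at its end, in the units of the state.
- ctrl.state(): the state, without advancing time (a new reading comes with each control period).
- optics.capture(name): name is "scene" or "side" or "wrist"; returns the picture (384x512x3 uint8, red, green, blue); there is no depth.
- optics.get_calibration(name): a dict with "K" (3x3 intrinsics, pixels), "k1" (the pictures are not rectified: a ray, as slopes to the right and down, at radius r is drawn at 1 + k1 r^2 times it, then the intrinsics apply), "eye" and "attitude" of the camera in the world. Camera axes: x right, y up, looking along -z (the intrinsics and any distortion apply to the point x, -y, -z); pixel columns grow to the right and rows downward; lengths in mm; the calibration is good to about 2 mm. A picture is of the moment at which its call begins: read the wrist's pose just before it. get_calibration takes no time and is no camera call; for the wrist camera it gives the pose at the moment of the call.
- ctrl.sign_off(): hands the job in, once; it reports no verdict.
The state is a dict: "clock": time; "qpos": joint angles; "dq": joint speeds; "tau": joint torques, N m; "eef_pos": TCP position; "orientation": TCP orientation; "ft_force": force on the tool from outside, world axes, zero at the start; "ft_torque": the same for the moment, N m; "opening": opening from 0.0 (shut) to 1.0 (fully open).
Only numpy, scipy, OpenCV 4.12 (cv2) and the standard library are available. Lean on these libraries where they do the work, as an engineer would, in place of code of your own. Each camera call takes 0.05 s, during which the arm holds its last target. There are 200 camera calls.

### The job

Swing the dryer's flap up by its red bar, over past vertical, and lay it down gently on the tunnel roof; then stand every brown clay figure from the blue tray in the trough one after another and push them into the tunnel, so that all stand wholly inside it. Then swing the flap back over and lower it gently until it lies shut over the trough, and only after that slide the air control's black grip to the green mark. Never let the flap drop at either end, and leave the white painted figure with the red cap standing on the tray and the other things on the bench where they are.

Things in the scene. Friction and masses are not known exactly. Their poses are not given: they have to be found in the camera images.
- dryer: Small blue tunnel dryer, fixed, base plate 290 x 90 mm. Origin: on the table below the tunnel's mouth, on the centre line; x = feed direction, trough to tunnel; z up. Trough and tunnel share one floor at z 14 mm. Tunnel: x 0 to 150 (closed end), inside 42 wide, 52 high, outside 54 wide; roof (z 66 to 71) begins at x 15, so fingers can follow that far; takes four figures.
- trough (a point): Middle of the trough's floor, at dryer (-55, 0, 14 mm). The trough is open-topped, dryer x -110 to 0, 42 mm wide inside, side walls 6 mm thick and up to dryer z 36, no end wall at x -110; two look-only stop posts, up to z 73, stand outside the walls at x -100.
- flap (a joint): Hinge of the flap, rad: 0 = shut, level over the trough; pi/2 = upright; pi = open, upside down on the tunnel roof. Stops at 0 and pi; gravity drives it to the nearer stop and the hinge hardly brakes it, so it slams if let go (too fast: over 1.6 rad/s in the last 0.25 rad before a stop). Starts shut. Flap 0.2 to 0.33 kg.
- flap_hinge (a point): Midpoint of the flap's hinge axis, at dryer (0, 0, 78 mm); the axis runs along the dryer's y. The flap plate is 62 mm wide and 5 mm thick, from 15 to 113 mm from the hinge.
- flap_bar (a point): Middle of the flap's red grip bar, round, 12 mm thick, 76 long, parallel to the hinge; 160 mm from it along the plate and 28 mm off the plate's plane: shut at dryer (-160, 0, 50 mm), open at (160, 0, 106). Two thin rods, 68 mm apart, carry it; the plate's edge is 47 mm away, so fingers fit on both sides. Moves with the flap; may turn in the fingers.
- fig1: terracotta-brown clay figure, the same as the other brown ones: round base 34 mm across and 16 mm high, body above it about 21 to 24 mm across (at most 24), 48 mm tall, about 60 g; origin: centre of its underside, z up along the figure. Stands on the blue tray at the start. May be absent (then None).
- fig2: terracotta-brown clay figure, the same as the other brown ones: round base 34 mm across and 16 mm high, body above it about 21 to 24 mm across (at most 24), 48 mm tall, about 60 g; origin: centre of its underside, z up along the figure. Stands on the blue tray at the start. May be absent (then None).
- fig3: terracotta-brown clay figure, the same as the other brown ones: round base 34 mm across and 16 mm high, body above it about 21 to 24 mm across (at most 24), 48 mm tall, about 60 g; origin: centre of its underside, z up along the figure. Stands on the blue tray at the start. May be absent (then None).
- fig4: terracotta-brown clay figure, the same as the other brown ones: round base 34 mm across and 16 mm high, body above it about 21 to 24 mm across (at most 24), 48 mm tall, about 60 g; origin: centre of its underside, z up along the figure. Stands on the blue tray at the start. May be absent (then None).
- painted: White painted figure with a red cap, otherwise shaped and sized like the brown ones; stands on the tray among them and stays there.
- tray: Blue tray, fixed, 310 (x) x 170 (y) mm, floor 4 mm thick, 4 mm rim up to 14 mm high; origin: centre of its underside. The figures start in a row along its x, 50 mm or more apart.
- console: Grey air control box, fixed, 170 (x) x 80 (y) x 30 (z) mm; origin: centre of its underside. The slider's track runs along its x on the top face.
- air (a joint): Travel of the air slider, m: 0 to 0.100, growing along the console's x; stays where it is left, about 1.5 N to move. The grip's centre lies at console x = joint value - 50 mm.
- air_grip (a point): Centre of the black slider grip, a block 14 (along the track) x 24 x 20 mm high, 44 mm above the table (top at 54 mm).
- mark: Green pointer mark lying flat on the console's top beside the track (it differs from start to start); origin: its middle, 27 mm from the track's line; same axes as the console. The grip is at the mark when both have the same console x.
- glaze: Blue jar 56 mm across, 75 mm high; a bystander, origin: centre of its underside
- tint: Brown jar with red cap, 48 mm across, 65 mm high; a bystander, origin: centre of its underside
- bowl: White bowl 90 mm across, 40 mm high; a bystander, origin: centre of its underside
- brush: Brush lying on the bench, handle to its -x; a bystander, origin: centre of its underside
- block: Cork block 75 x 45 x 28 mm; a bystander, origin: centre of its underside
Things that resemble listed ones, but are neither listed nor needed, are in the scene too. What is shaped like the fig1 but purple or turquoise is not meant.

How it is judged:
By the outcome, as a careful person would: the job done as asked, in the order asked, and still so for the second after the job is handed in, with the robot touching nothing.
Of fig1, fig2, fig3, fig4 only 2 to 4 are there at a start; the rules pass over those that are not, and their reading is None.
At some moment in a run one of fig1, fig2, fig3, fig4 may be knocked a few centimetres aside while the robot is not near it.
It also fails if it takes over 210 s, if anything falls off the work surface, if the arm or the gripper's body presses on something with over 40 N, if the wrist force passes 120 N, or if a joint passes its speed limit or range.

## Working session

There is one attempt and no reset: what is moved stays moved. The work goes in short steps, Python scripts to look and compute and a tool call to move; the robot and the scene stay as the last step left them, time stands still between calls to the robot, and variables do not carry over. Pictures are saved under pics/ and viewed, about 12 in all and at most 16, crops included, and the job is handed in when it is done.

Besides the shell and the picture viewer there is one more tool, called after "Emit:" as name([rows], argument=value, ...), one row to a line, values as JSON. carry_out: Moves the arm, as the interface text tells. Its arguments: {"type":"object","properties":{"steps":{"type":"array","items":{"type":"array","items":{"type":"array","items":{"type":"number"}}}},"squeeze":{"type":"number"}},"required":["steps"]}

```bash
ls; mkdir -p pics; cat > h.py <<'E'
import numpy as np, cv2
from scipy.spatial.transform import Rotation as R
from plant import ctrl, optics
def rot(a):
    a=np.array(a,float)
    return a if a.shape==(3,3) else R.from_quat([a[1],a[2],a[3],a[0]]).as_matrix()
def ray(c,u,v):
    K=np.array(c["K"]); x,y=(u-K[0,2])/K[0,0],(v-K[1,2])/K[1,1]
    r=np.hypot(x,y); s=r
    for _ in range(20): s=r/(1+c["k1"]*s*s)
    f=s/r if r>0 else 1
    return np.array(c["eye"],float), rot(c["attitude"])@np.array([x*f,-y*f,-1])
def onz(c,u,v,z):
    e,d=ray(c,u,v); return (e+d*(z-e[2])/d[2])[:2]
def proj(c,p):
    K=np.array(c["K"]); q=rot(c["attitude"]).T@(np.array(p,float)-np.array(c["eye"]))
    x,y=q[0]/-q[2],-q[1]/-q[2]; f=1+c["k1"]*(x*x+y*y)
    return np.array([K[0,0]*x*f+K[0,2],K[1,1]*y*f+K[1,2]])
def snap(name,fn):
    c=optics.get_calibration(name); im=optics.capture(name)
    cv2.imwrite(f"pics/{fn}.png",im[:,:,::-1]); np.save(f"pics/{fn}.npy",{"c":c,"im":im},allow_pickle=True)
    return c,im
E
python3 - <<'E'
from h import *
for n in ["scene","side","wrist"]:
    c,im=snap(n,n+"0"); print(n,c)
a=[cv2.imread(f"pics/{n}0.png") for n in ["scene","side"]]
cv2.imwrite("pics/s0.png",cv2.resize(a[0],(800,600)))
cv2.imwrite("pics/s1.png",cv2.resize(a[1],(800,600)))
print(ctrl.state(), ctrl.pinch_z)
E
```

```text
pics
scene {'K': array([[360.47756886,   0.        , 252.15768706],
       [  0.        , 360.47756886, 187.14343003],
       [  0.        ,   0.        ,   1.        ]]), 'k1': -0.02214856841830473, 'eye': array([ 916.00943842, -398.73135063,  906.48263051]), 'attitude': array([0.88965341, 0.26520842, 0.10843647, 0.35555988])}
side {'K': array([[364.75878557,   0.        , 257.95387611],
       [  0.        , 364.75878557, 189.54848604],
       [  0.        ,   0.        ,   1.        ]]), 'k1': -0.019041596051433844, 'eye': array([ 314.30122597, -731.94318245,  717.63466036]), 'attitude': array([ 0.90386966,  0.40072221, -0.06676546, -0.13410338])}
wrist {'K': array([[314.82733958,   0.        , 250.27016154],
       [  0.        , 314.82733958, 193.00050086],
       [  0.        ,   0.        ,   1.        ]]), 'k1': -0.07814321373459453, 'eye': array([625.1076446 ,  83.00422183, 383.56365215]), 'attitude': array([ 9.86719699e-01, -1.62428398e-01,  1.11881138e-03, -2.09671134e-06])}
{'clock': 0.15, 'qpos': array([ 0.03376859,  0.68975598, -0.19454052,  1.56603843,  0.15730637,
        0.90250985, -0.21511482]), 'dq': array([-0.00131207, -0.00121992,  0.00070827, -0.00313443, -0.00032448,
        0.00098159,  0.00019883]), 'tau': array([-1.46674727e-03, -5.27863634e+01, -1.26819178e+00, -1.53587687e+01,
       -5.24473807e-02,  3.92338901e-03,  1.12435155e-04]), 'eef_pos': array([ 6.24551477e+02, -9.75950223e-03,  2.38134448e+02]), 'orientation': array([-4.31664149e-04,  7.07075575e-01,  7.07137678e-01, -5.00018408e-04]), 'ft_force': array([-0.46753583,  0.65746459, -0.08088663]), 'ft_torque': array([-0.04328915, -0.03358842, -0.00913923]), 'opening': 1.0006522673960454} -18.700000000000003
```

View pics/s0.png

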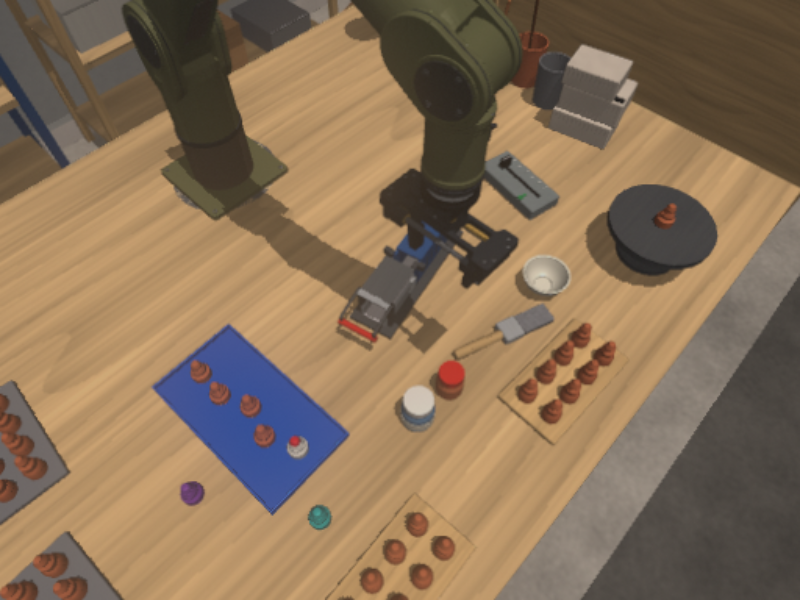

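View pics/s1.png

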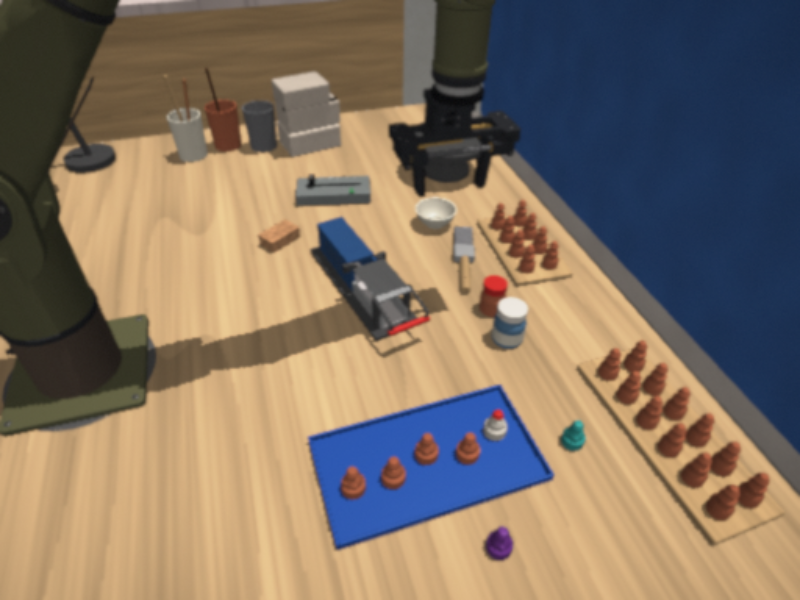

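The pictures show four brown figures on the tray plus the painted one, with the dryer's red bar at scene (358,330) of the 800-px view. The console sits at the back right, and its green mark is near side (352,192). Next I measure.

```bash
cat >> h.py <<'E'
def blobs(im,lo,hi,box=None,amin=8):
    h=cv2.cvtColor(im,cv2.COLOR_RGB2HSV); m=cv2.inRange(h,np.array(lo),np.array(hi))
    if lo[0]<0: m=cv2.inRange(h,np.array([0]+lo[1:]),np.array(hi))|cv2.inRange(h,np.array([180+lo[0]]+lo[1:]),np.array([180]+hi[1:]))
    if box: k=np.zeros_like(m); x0,y0,x1,y1=box; k[y0:y1,x0:x1]=1; m*=k
    n,l,s,c=cv2.connectedComponentsWithStats(m)
    return [(c[i],s[i],np.argwhere(l==i)[:,::-1]) for i in range(1,n) if s[i,4]>=amin]
E
python3 - <<'E'
from h import *
L=lambda f:(lambda d:(d["c"],d["im"]))(np.load(f"pics/{f}.npy",allow_pickle=True).item())
for f,tb,bb,db,cb in [("scene0",(95,205,225,330),(210,195,250,222),(215,130,300,215),(305,95,360,142)),("side0",(195,245,355,350),(240,195,280,220),(195,135,275,215),(185,108,240,135))]:
    c,im=L(f); print(f)
    for n,lo,hi,b,z in [("brown",[-5,100,60],[14,255,255],tb,30),("white",[0,0,130],[180,60,255],tb,25),("bar",[-6,150,90],[8,255,255],bb,50),("roofblue",[100,120,40],[125,255,255],db,71),("tray",[100,120,40],[125,255,255],tb,8),("green",[40,80,40],[85,255,255],cb,30),("black",[0,0,0],[180,255,45],cb,54)]:
        for ct,s,p in blobs(im,lo,hi,b,6):
            hull=cv2.minAreaRect(p.astype(np.float32))
            line=[n,s[4],np.round(ct,1),"c->",np.round(onz(c,*ct,z))]
            if n in("bar","roofblue","tray"): line+=["corners",np.round([onz(c,*q,z) for q in cv2.boxPoints(hull)]).tolist()]
            print(*line)
E
python3 - <<'E'
import cv2
import numpy as np
a=cv2.imread('pics/scene0.png');b=cv2.imread('pics/side0.png')
A=cv2.resize(a[120:225,205:365],(640,420),interpolation=2)
cv2.imwrite('pics/z0.png',cv2.resize(a[95:245,205:365],(640,600),interpolation=2))
cv2.imwrite('pics/z1.png',cv2.resize(b[105:230,160:300],(672,600),interpolation=2))
E
```

```text
scene0
brown 44 [220.6 207. ] c-> [498. -94.]
brown 126 [127.5 237.7] c-> [ 386. -331.]
brown 127 [139.5 251.5] c-> [ 441. -333.]
brown 121 [159.3 259.4] c-> [ 496. -311.]
brown 125 [168.5 278.6] c-> [ 553. -327.]
brown 31 [188.2 282.3] c-> [ 596. -299.]
white 96 [190.6 287.1] c-> [ 608. -302.]
bar 94 [228.3 210.6] c-> [530. -94.] corners [[497.0, -107.0], [493.0, -97.0], [566.0, -81.0], [569.0, -91.0]]
tray 6001 [161.4 267.6] c-> [ 507. -319.] corners [[347.0, -410.0], [320.0, -225.0], [642.0, -229.0], [644.0, -393.0]]
green 9 [333.4 125.4] c-> [542. 374.]
black 17 [323.  104.1] c-> [469. 407.]
side0
brown 30 [318.2 265.7] c-> [ 604. -295.]
brown 186 [272.7 287.8] c-> [ 485. -320.]
brown 182 [299.3 287.4] c-> [ 541. -336.]
brown 198 [251.4 302.9] c-> [ 430. -342.]
brown 205 [225.5 309.2] c-> [ 375. -340.]
white 84 [334.  270.5] c-> [ 635. -314.]
white 7 [304.  249.4] c-> [ 593. -238.]
white 6 [292.5 252.5] c-> [ 563. -239.]
white 6 [285.5 254.5] c-> [ 545. -240.]
white 6 [278.5 256.5] c-> [ 527. -240.]
white 6 [267.5 259.5] c-> [ 499. -241.]
white 6 [256.5 262.5] c-> [ 472. -242.]
white 6 [245.5 265.5] c-> [ 445. -243.]
white 6 [234.5 268.5] c-> [ 419. -244.]
white 6 [310.8 269.3] c-> [ 586. -296.]
white 100 [318.5 273.8] c-> [ 598. -312.]
white 10 [221.5 272. ] c-> [ 388. -245.]
white 6 [212.5 274.5] c-> [ 368. -245.]
white 6 [201.5 277.5] c-> [ 342. -246.]
bar 109 [260.8 207.8] c-> [528. -98.] corners [[492.0, -98.0], [567.0, -79.0], [566.0, -95.0], [492.0, -114.0]]
roofblue 712 [219.  157.7] c-> [466. 115.] corners [[406.0, 162.0], [478.0, 231.0], [519.0, 53.0], [453.0, -1.0]]
tray 8235 [270.5 297.3] c-> [ 478. -328.] corners [[324.0, -238.0], [684.0, -210.0], [643.0, -402.0], [337.0, -408.0]]
black 11 [199.1 116.6] c-> [456. 387.]
```

View pics/z1.png

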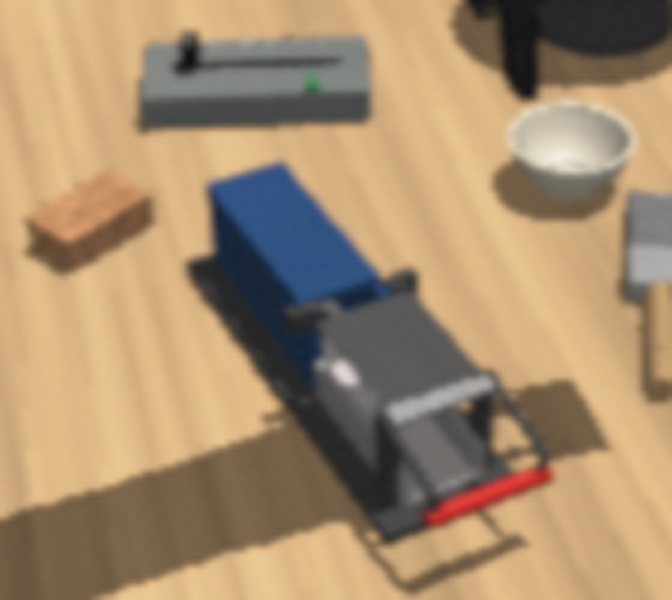

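Emit:
carry_out([
  [[-0.1,-0.0086,-0.0086,-0.004,0,0,-6.95],[-0.1,-0.0086,-0.0086,-0.004,0,0,-6.95],[-0.1,-0.0086,-0.0086,-0.004,0,0,-6.95],[-0.1,-0.0086,-0.0086,-0.004,0,0,-6.95],[-0.1,-0.0086,-0.0086,-0.004,0,0,-6.95],[-0.1,-0.0086,-0.0086,-0.004,0,0,-6.95],[-0.1,-0.0086,-0.0086,-0.004,0,0,-6.95],[-0.1,-0.0086,-0.0086,-0.004,0,0,-6.95],[-0.1,-0.0086,-0.0086,-0.004,0,0,-6.95],[-0.1,-0.0086,-0.0086,-0.004,0,0,-6.95],[-0.1,-0.0086,-0.0086,-0.004,0,0,-6.95],[-0.1,0,0,0,0,0,0]],
])

```text
clock: 1.15
eef_pos: [527.8, -96.6, 194.0]
orientation: [0.001, 0.993, 0.115, -0.002]
ft_force: [0.2, 0.4, -0.5]
opening: 0.451
```

```bash
python3 - <<'E'
from h import *
c,im=snap("wrist","w1"); s=ctrl.state(); print(s["eef_pos"],s["orientation"],s["opening"],s["qpos"])
for ct,st,p in blobs(im,[-6,150,70],[8,255,255],None,30): print(st[4],ct,onz(c,*ct,50),[onz(c,*q,50).round().tolist() for q in cv2.boxPoints(cv2.minAreaRect(p.astype(np.float32)))])
c2,im2=snap("side","side1")
for u,v in [(203.3,144),(219.4,139),(220.4,168.5),(239.2,164.4)]: print("roof side",onz(c2,u,v,71).round())
for u,v in [(160+187/4.8,105+38/4.8)]: print("grip top",onz(c2,u,v,54).round())
E
```

```text
[529.35942051 -95.34965825 194.38894548] [ 2.70873538e-04  9.92986895e-01  1.18219736e-01 -1.02276038e-03] 0.44635271435247487 [-0.0120194   0.64468184  0.17108943  1.88584475 -0.17348884  0.62714981
 -1.06743986]
48 [245.70833333   1.14583333] [675.55009713 -58.91564486] [[675.0, -51.0], [678.0, -66.0], [676.0, -67.0], [672.0, -51.0]]
878 [250.00341686 175.61389522] [530.60883322 -96.4244206 ] [[492.0, -99.0], [566.0, -82.0], [569.0, -93.0], [494.0, -111.0]]
182 [468.3956044  154.73076923] [ 600.14950411 -298.23347032] [[604.0, -288.0], [608.0, -303.0], [596.0, -309.0], [593.0, -293.0]]
364 [459.19230769 199.87912088] [ 554.74373693 -309.32082649] [[544.0, -291.0], [567.0, -289.0], [565.0, -328.0], [541.0, -332.0]]
316 [425.93670886 243.18987342] [ 501.20083374 -294.66064723] [[491.0, -276.0], [518.0, -275.0], [511.0, -314.0], [484.0, -315.0]]
roof side [436. 196.]
roof side [489. 209.]
roof side [459.  65.]
roof side [515.  68.]
grip top [460. 412.]
```

View pics/w1.png

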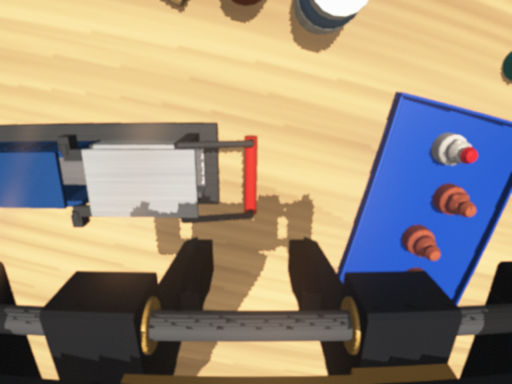

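Emit:
carry_out([
  [[-0.1,0,-0.001,-0.02,0,0,0],[-0.1,0,-0.001,-0.02,0,0,0],[-0.1,0,0,-0.02,0,0,0],[-0.1,0,0,-0.02,0,0,0],[-0.1,0,0,-0.02,0,0,0],[-0.1,0,0,-0.02,0,0,0],[-0.1,0,0,-0.02,0,0,0],[-0.1,0,0,-0.014,0,0,0],[-0.1,0,0,-0.01,0,0,0],[-0.1,0,0,0,0,0,0],[-1,0,0,0,0,0,0],[-1,0,0,0,0,0,0]],
], squeeze=20)

```text
clock: 2.25
eef_pos: [531.3, -96.4, 31.5]
orientation: [0.0, 0.993, 0.118, 0.001]
ft_force: [0.6, 0.5, 0.0]
opening: 0.321
```

Emit:
carry_out([
  [[-1,0,0,0,0,0,0],[-1,0,0,0,0,0,0],[-1,0,0,0,0,0,0],[-1,0,0,0,0,0,0]],
])

```text
clock: 2.58
eef_pos: [530.9, -96.0, 31.5]
orientation: [-0.0, 0.993, 0.118, 0.001]
ft_force: [-0.0, 2.0, 5.9]
opening: 0.126
```

```bash
python3 - <<'E'
from h import *
# arc relative shifts, dryer yaw 103.2deg
d=np.array([np.cos(np.radians(103.2)),np.sin(np.radians(103.2))])
# th at rows: slow ends, faster middle
def sched():
    n1=[0.02,0.03,0.05,0.07]+[0.085]*31
    t=list(np.cumsum(n1)); t=[x for x in t if x<np.pi-0.25]
    while t[-1]<np.pi: t.append(min(np.pi,t[-1]+max(0.025,min(0.06,(np.pi-t[-1])*0.3))))
    return np.array(t)
def path(t):
    a=np.pi+np.arctan2(28,160)-t; r=np.hypot(160,28)
    return np.c_[(r*np.cos(a))[:,None]*d, r*np.sin(a)]
t=sched(); p=path(np.r_[0,t]); dd=np.diff(p,axis=0)
pr=np.round(np.cumsum(np.round(dd,1),0),1)
for i,x in enumerate(np.round(dd/1000,4).tolist()): print(i,round(t[i],2),x)
E
```

```text
0 0.02 [0.0001, -0.0005, 0.0032]
1 0.05 [0.0002, -0.0007, 0.0048]
2 0.1 [0.0002, -0.0008, 0.0081]
3 0.17 [0.0001, -0.0004, 0.0114]
4 0.26 [-0.0001, 0.0005, 0.0138]
5 0.34 [-0.0004, 0.0017, 0.0137]
6 0.43 [-0.0007, 0.0028, 0.0135]
7 0.51 [-0.0009, 0.0039, 0.0132]
8 0.6 [-0.0012, 0.005, 0.0128]
9 0.68 [-0.0014, 0.006, 0.0123]
10 0.76 [-0.0016, 0.007, 0.0118]
11 0.85 [-0.0019, 0.008, 0.0111]
12 0.93 [-0.0021, 0.0089, 0.0104]
13 1.02 [-0.0023, 0.0097, 0.0096]
14 1.1 [-0.0024, 0.0104, 0.0087]
15 1.19 [-0.0026, 0.0111, 0.0078]
16 1.27 [-0.0027, 0.0117, 0.0068]
17 1.36 [-0.0029, 0.0122, 0.0057]
18 1.44 [-0.003, 0.0127, 0.0046]
19 1.53 [-0.003, 0.013, 0.0035]
20 1.61 [-0.0031, 0.0132, 0.0024]
21 1.7 [-0.0031, 0.0134, 0.0012]
22 1.78 [-0.0032, 0.0134, 0.0]
23 1.87 [-0.0031, 0.0134, -0.0012]
24 1.95 [-0.0031, 0.0132, -0.0023]
25 2.04 [-0.0031, 0.013, -0.0035]
26 2.12 [-0.003, 0.0127, -0.0046]
27 2.21 [-0.0029, 0.0123, -0.0057]
28 2.29 [-0.0028, 0.0117, -0.0067]
29 2.38 [-0.0026, 0.0111, -0.0077]
30 2.46 [-0.0025, 0.0105, -0.0087]
31 2.55 [-0.0023, 0.0097, -0.0095]
32 2.63 [-0.0021, 0.0089, -0.0104]
33 2.72 [-0.0019, 0.008, -0.0111]
34 2.8 [-0.0017, 0.0071, -0.0118]
35 2.86 [-0.001, 0.0044, -0.0086]
36 2.92 [-0.0009, 0.0039, -0.0089]
37 2.98 [-0.0008, 0.0033, -0.0091]
38 3.03 [-0.0005, 0.0022, -0.0073]
39 3.06 [-0.0003, 0.0014, -0.0052]
40 3.09 [-0.0002, 0.0009, -0.0039]
41 3.11 [-0.0002, 0.0008, -0.004]
42 3.14 [-0.0002, 0.0007, -0.004]
43 3.14 [-0.0, 0.0, -0.0003]
```

Emit:
carry_out([
  [[-1,0.0001,-0.0005,0.0032,0,0,0],[-1,0.0002,-0.0007,0.0048,0,0,0],[-1,0.0002,-0.0008,0.0081,0,0,0],[-1,0.0001,-0.0004,0.0114,0,0,0],[-1,-0.0001,0.0005,0.0138,0,0,0],[-1,-0.0004,0.0017,0.0137,0,0,0],[-1,-0.0007,0.0028,0.0135,0,0,0],[-1,-0.0009,0.0039,0.0132,0,0,0],[-1,-0.0012,0.005,0.0128,0,0,0],[-1,-0.0014,0.006,0.0123,0,0,0],[-1,-0.0016,0.007,0.0118,0,0,0],[-1,-0.0019,0.008,0.0111,0,0,0]],
])

```text
clock: 3.58
eef_pos: [522.6, -59.9, 161.1]
orientation: [-0.002, 0.993, 0.119, -0.0]
ft_force: [3.8, 12.6, -13.0]
opening: 0.111
```

Emit:
carry_out([
  [[-1,-0.0021,0.0089,0.0104,0,0,0],[-1,-0.0023,0.0097,0.0096,0,0,0],[-1,-0.0024,0.0104,0.0087,0,0,0],[-1,-0.0026,0.0111,0.0078,0,0,0],[-1,-0.0027,0.0117,0.0068,0,0,0],[-1,0,0,0,0,0,0]],
])

```text
clock: 4.08
eef_pos: [509.8, -5.0, 203.2]
orientation: [-0.003, 0.993, 0.122, -0.001]
ft_force: [5.6, 11.8, -24.8]
opening: 0.108
```

```bash
python3 - <<'E'
from h import *
s=ctrl.state();print(s["eef_pos"],s["ft_force"],s["ft_torque"],s["opening"])
c,im=snap("side","side2"); c,im2=snap("wrist","w2")
cv2.imwrite("pics/v2.png",np.hstack([cv2.resize(im[90:240,150:330],(480,400)),im2[:, 100:420][:, :].copy()[:,:] if 0 else cv2.resize(im2,(320,400))])[:,:,::-1])
E
```

```text
[509.81021356  -5.00932425 203.22144733] [  5.61026891  11.79714903 -24.79098697] [ 2.26776037 -1.08443923 -0.07059094] 0.10798080712372982
```

View pics/v2.png

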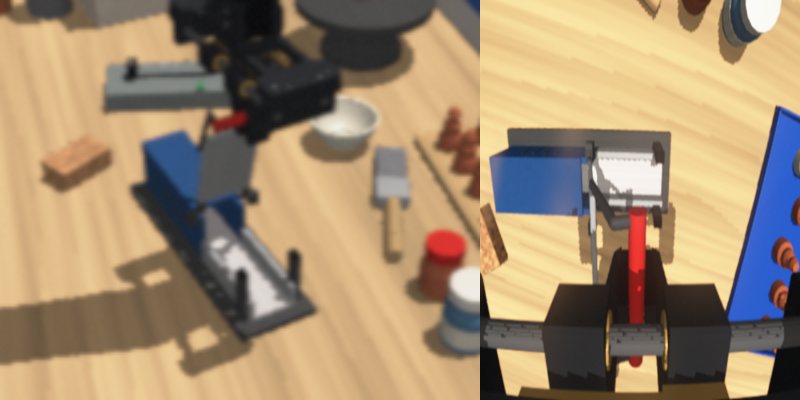

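Emit:
carry_out([
  [[-1,-0.0003,0.0013,-0.003,0,0,0],[-1,-0.0029,0.0122,0.0057,0,0,0],[-1,-0.003,0.0127,0.0046,0,0,0],[-1,0,0,0,0,0,0]],
])

```text
clock: 4.52
eef_pos: [504.6, 17.0, 211.6]
orientation: [-0.001, 0.993, 0.12, 0.001]
ft_force: [5.2, 3.4, -13.8]
opening: 0.104
```

Emit:
carry_out([
  [[-1,-0.0025,0.013,0.0015,0,0,0],[-1,-0.0026,0.0132,0.0014,0,0,0],[-1,-0.0031,0.0134,0.0012,0,0,0],[-1,-0.0032,0.0134,0,0,0,0],[-1,-0.0031,0.0134,-0.0012,0,0,0],[-1,-0.0031,0.0132,-0.0023,0,0,0],[-1,0,0,0,0,0,0]],
])

```text
clock: 5.1
eef_pos: [486.9, 94.7, 211.8]
orientation: [0.0, 0.993, 0.119, 0.001]
ft_force: [2.0, -0.9, -4.6]
opening: 0.101
```

```bash
python3 - <<'E'
from h import *
s=ctrl.state();T=s["eef_pos"];print(T,s["ft_force"])
b=np.array([np.cos(np.radians(13.4)),np.sin(np.radians(13.4))])
d=np.array([-b[1],b[0]])
for n in ["side","scene","wrist"]:
    c,im=snap(n,n+"3")
    u0=proj(c,[T[0],T[1],T[2]+19])
    for ct,st,p in blobs(im,[-6,150,70],[8,255,255],None,6):
        if np.linalg.norm(ct-u0)>(35 if n!="wrist" else 120): continue
        # intersect centroid ray with plane through TCP spanned by b and z
        e,r=ray(c,*ct); nn=np.r_[d,0]; t=nn@(T-e)/(nn@r); q=e+t*r
        print(n,st[4],ct.round(1),u0.round(1),"along bar",(b@(q-T)[:2]).round(1),"bar z above TCP",(q[2]-T[2]).round(1))
E
```

```text
[486.94361134  94.71045703 211.7798962 ] [ 2.03431816 -0.89171407 -4.57125226]
side 44 [217.5 112.3] [224.9 111.8] along bar -20.9 bar z above TCP 23.4
scene 48 [274.1 120.7] [265.  118.8] along bar 26.0 bar z above TCP 26.0
wrist 2961 [250.8 252.9] [244.4 275.1] along bar 393.4 bar z above TCP 695.2
wrist 247 [249.  347.2] [244.4 275.1] along bar -1191.0 bar z above TCP -1120.4
```

Emit:
carry_out([
  [[-1,-0.0031,0.013,-0.0035,0,0,0],[-1,-0.003,0.0127,-0.0046,0,0,0],[-1,-0.0029,0.0123,-0.0057,0,0,0],[-1,-0.0028,0.0117,-0.0067,0,0,0],[-1,-0.0026,0.0111,-0.0077,0,0,0],[-1,-0.0025,0.0105,-0.0087,0,0,0],[-1,-0.0023,0.0097,-0.0095,0,0,0],[-1,0,0,0,0,0,0]],
], squeeze=25)

```text
clock: 5.92
eef_pos: [468.8, 174.0, 164.2]
orientation: [0.001, 0.993, 0.118, 0.001]
ft_force: [5.4, -2.3, -3.0]
opening: 0.097
```

Emit:
carry_out([
  [[-1,-0.0021,0.0089,-0.0104,0,0,0],[-1,-0.0019,0.008,-0.0111,0,0,0],[-1,-0.0017,0.0071,-0.0118,0,0,0],[-1,-0.001,0.0044,-0.0086,0,0,0],[-1,-0.0009,0.0039,-0.0089,0,0,0],[-1,-0.0008,0.0033,-0.0091,0,0,0],[-1,-0.0005,0.0022,-0.0073,0,0,0],[-1,0,0,0,0,0,0]],
])

```text
clock: 6.58
eef_pos: [460.1, 211.8, 97.0]
orientation: [0.001, 0.993, 0.117, 0.001]
ft_force: [3.8, -3.4, -0.6]
opening: 0.096
```

Emit:
carry_out([
  [[-1,-0.0003,0.0014,-0.0052,0,0,0],[-1,-0.0002,0.0009,-0.0039,0,0,0],[-1,-0.0002,0.0008,-0.004,0,0,0],[-1,-0.0002,0.0007,-0.004,0,0,0],[-1,0,0,-0.0015,0,0,0],[-1,0,0,0,0,0,0]],
])

```text
clock: 7.08
eef_pos: [459.1, 215.9, 79.1]
orientation: [0.0, 0.993, 0.117, 0.001]
ft_force: [3.9, -1.4, -0.3]
opening: 0.098
```

Emit:
carry_out([
  [[-1,0,0,-0.0015,0,0,0],[-1,0,0,-0.0015,0,0,0],[-1,0,0,0,0,0,0]],
])

```text
clock: 7.33
eef_pos: [459.1, 216.1, 78.1]
orientation: [-0.0, 0.993, 0.117, 0.001]
ft_force: [1.8, -2.0, 15.4]
opening: 0.096
```

```bash
python3 - <<'E'
from h import *
s=ctrl.state();print(s["eef_pos"],s["ft_force"])
c,im=snap("side","side4"); c,im2=snap("scene","scene4")
cv2.imwrite("pics/v4.png",np.hstack([cv2.resize(im[90:240,150:300],(400,400)),cv2.resize(im2[90:240,200:350],(400,400))])[:,:,::-1])
E
```

```text
[459.12659631 216.05338535  78.08643789] [ 1.76848697 -2.02150399 15.37481537]
```

View pics/v4.png

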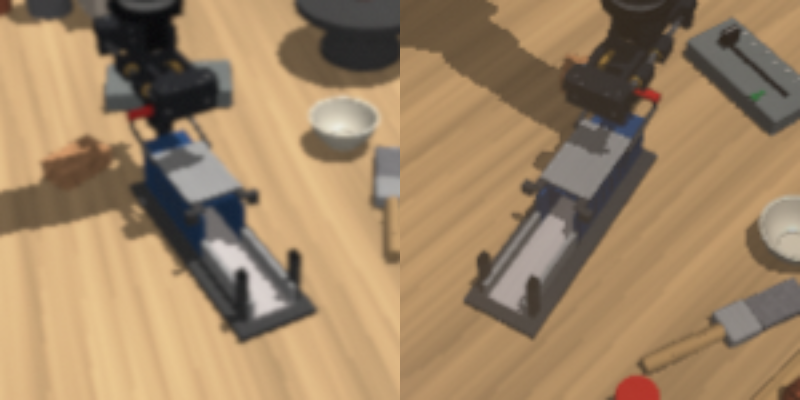

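Emit:
carry_out([
  [[-1,0,0,0.0015,0,0,0],[0,0,0,0,0,0,0],[0,0,0,0,0,0,0],[0,0,0,0,0,0,0],[0,0,0,0.01,0,0,0],[0,0,0,0.03,0,0,0],[0,0,0,0.04,0,0,0],[0,0,-0.02,0.04,0,0,0],[0,0,-0.03,0.03,0,0,0],[0,0,-0.04,0,0,0,0],[0,0,-0.04,0,0,0,0],[0,0,-0.04,0,0,0,0]],
])

```text
clock: 8.43
eef_pos: [457.3, 47.2, 225.8]
orientation: [-0.0, 0.993, 0.119, 0.0]
ft_force: [0.6, 0.2, 0.4]
opening: 0.501
```

Emit:
carry_out([
  [[0,0,-0.04,0,0,0,0],[0,0,-0.04,0,0,0,0],[0,0,-0.04,0,0,0,0],[0,0,-0.04,0,0,0,0],[0,0,-0.04,0,0,0,0],[0,0,-0.04,0,0,0,0],[0,0,-0.04,0,0,0,0],[0,0,-0.04,0,0,0,0],[0,0,-0.02,0,0,0,0],[0,0,0,0,0,0,0],[0,0,0,0,0,0,0]],
])

```text
clock: 9.35
eef_pos: [457.1, -292.4, 224.7]
orientation: [-0.0, 0.993, 0.117, -0.0]
ft_force: [0.5, 0.9, -0.2]
opening: 0.498
```

```bash
cat > figs.py <<'E'
import sys
from h import *
def figs(tag):
    """base centres by casting the lower end of each brown blob (towards the camera foot) to plane z"""
    c,im=snap("wrist",tag); e=np.array(c["eye"]); out=[]
    for ct,st,p in blobs(im,[-6,110,50],[14,255,255],None,60):
        # base top disc edge nearest the camera foot: cast all pixels at z=20 (base rim), fit circle through nearest
        P=np.array([onz(c,*q,20) for q in p]); v=P.mean(0)-e[:2]; v/=np.linalg.norm(v)
        s=P@v; w=P@np.array([-v[1],v[0]])
        near=np.percentile(s,1); m=s<near+26
        wc=(w[m].min()+w[m].max())/2
        out.append((st[4],ct.round().tolist(),((near+17)*v+wc*np.array([-v[1],v[0]])).round(1).tolist(),round(w[m].max()-w[m].min(),1)))
    return out
if __name__=="__main__":
    s=ctrl.state(); print(s["clock"],s["eef_pos"],s["opening"])
    for o in figs(sys.argv[1]): print(*o)
E
python3 figs.py w5; python3 - <<'E'
from h import *
c,im=snap("side","side5")
for ct,s,p in blobs(im,[-5,100,60],[14,255,255],(195,245,355,350),20): print(ct.round(1),onz(c,*ct,26).round())
E
```

```text
9.35 [ 457.05653108 -292.43927883  224.73572767] 0.49832688367157113
209 [295.0, 29.0] [613.4, -308.5] 16.7
586 [300.0, 91.0] [546.3, -328.7] 30.5
604 [272.0, 139.0] [488.4, -311.5] 30.7
576 [279.0, 189.0] [434.3, -332.7] 31.2
558 [266.0, 231.0] [379.8, -331.1] 29.9
70 [2.0, 272.0] [228.0, 10.9] 19.0
209 [121.0, 276.0] [271.6, -161.8] 36.4
60 [145.0, 279.0] [267.3, -190.4] 14.2
78 [478.0, 303.0] [332.9, -661.5] 17.8
178 [467.0, 343.0] [267.2, -677.2] 27.2
[318.2 265.7] [ 606. -292.]
[272.7 287.8] [ 486. -317.]
[299.3 287.3] [ 542. -333.]
[251.5 303.1] [ 431. -340.]
[225.6 309.3] [ 376. -338.]
```

View pics/w5.png

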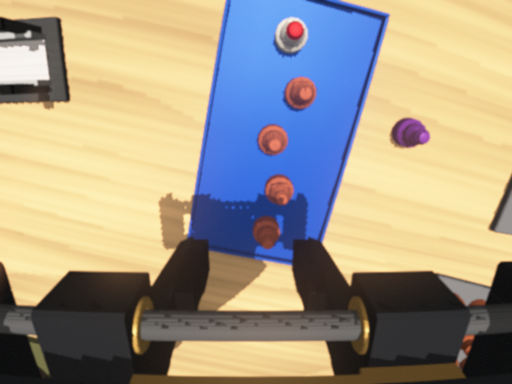

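Emit:
carry_out([
  [[0,0.03,-0.012,-0.02,0,0,0],[0,0.03,-0.0125,-0.03,0,0,0],[0,0.029,-0.012,-0.03,0,0,0],[0,0,0,-0.03,0,0,0],[0,0,0,-0.03,0,0,0],[0,0,0,-0.03,0,0,0],[0,0,0,-0.02,0,0,0],[0,0,0,-0.01,0,0,0],[0,0,0,0,0,0,0],[-1,0,0,0,0,0,0],[-1,0,0,0,0,0,0],[-1,0,0,0,0,0,0]],
], squeeze=15)

```text
clock: 10.45
eef_pos: [545.2, -327.7, 29.5]
orientation: [0.001, 0.993, 0.118, 0.001]
ft_force: [0.1, -0.2, -1.5]
opening: 0.302
```

Emit:
carry_out([
  [[-1,0,0,0,0,0,0],[-1,0,0,0,0,0,0],[-1,0,0,0,0,0,0]],
])

```text
clock: 10.7
eef_pos: [545.0, -327.7, 29.1]
orientation: [0.001, 0.993, 0.118, 0.001]
ft_force: [-0.4, 0.1, 6.3]
opening: 0.233
```

Emit:
carry_out([
  [[-1,0,0,0.01,0,0,0],[-1,0,0,0.035,0,0,0],[-1,0,0.01,0.04,0,0,0],[-1,-0.004,0.036,0.005,0,0,0],[-1,-0.005,0.038,0,0,0,0],[-1,-0.005,0.039,0,0,0,0],[-1,-0.005,0.039,0,0,0,0],[-1,-0.005,0.039,0,0,0,0],[-1,-0.005,0.039,0,0,0,0],[-1,-0.004,0.039,0,0,0,0],[-1,-0.003,0.035,0,0,0,0],[-1,-0.002,0.02,0,0,0,0]],
])

```text
clock: 11.7
eef_pos: [505.3, 12.0, 118.1]
orientation: [-0.002, 0.993, 0.121, -0.0]
ft_force: [-0.2, 0.4, -0.9]
opening: 0.235
```

Emit:
carry_out([
  [[-1,0,0,0,0,0,0],[-1,0,0,0,0,0,0]],
])

```text
clock: 11.87
eef_pos: [506.1, 8.0, 118.2]
orientation: [-0.0, 0.993, 0.119, 0.0]
ft_force: [0.5, -0.2, -0.5]
opening: 0.232
```

```bash
python3 - <<'E'
from h import *
s=ctrl.state();print(s["eef_pos"],s["opening"])
c,im=snap("wrist","w6")
cv2.imwrite("pics/w6.png",im[100:384,100:420][:,:,::-1])
E
```

```text
[506.13121022   8.04766323 118.17114262] 0.23210808220255
```

View pics/w6.png

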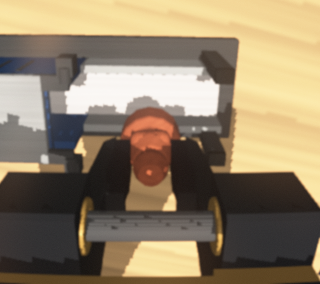

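```bash
cat > held.py <<'E'
import sys
from h import *
def held(tag,drop=25):
    c,im=snap("wrist",tag); T=ctrl.state()["eef_pos"]
    b=np.array([np.cos(np.radians(13.4)),np.sin(np.radians(13.4))])
    bl=max(blobs(im,[-6,110,40],[14,255,255],(200,150,300,320),60),key=lambda x:x[1][4])
    p=bl[2]; top=p[p[:,1]<=p[:,1].min()+1].mean(0)
    print(T,"top px",top,[("z",z,(b@(onz(c,*top,T[2]+z)-T[:2])-17).round(1)) for z in (-drop,-drop+16)])
held(sys.argv[1])
E
python3 held.py w6b
```

```text
[506.37566847   5.18419612 118.13819834] top px [250.73076923 208.73076923] [('z', -25, np.float64(-0.4)), ('z', -9, np.float64(5.9))]
```

Emit:
carry_out([
  [[-1,0.0015,0,-0.02,0,0,0],[-1,0,0,-0.02,0,0,0],[-1,0,0,-0.02,0,0,0],[-1,0,0,-0.012,0,0,0],[-1,0,0,-0.006,0,0,0],[-1,0,0,0,0,0,0]],
])

```text
clock: 12.47
eef_pos: [507.3, 4.7, 39.0]
orientation: [0.0, 0.993, 0.116, -0.001]
ft_force: [0.0, 0.3, -1.2]
opening: 0.232
```

Emit:
carry_out([
  [[-1,0,0,-0.001,0,0,0],[0,0,0,0,0,0,0],[0,0,0,0,0,0,0],[0,0,0,0,0,0,0],[0,0,0,0.01,0,0,0],[0,0,0,0.025,0,0,0],[0,0,0,0.015,0,0,0],[-1,0.005,-0.022,0,0,0,0],[-1,0.005,-0.022,0,0,0,0],[-1,0,0,0,0,0,0],[-1,0,0,0,0,0,0],[-1,0,0,0,0,0,0]],
])

```text
clock: 13.47
eef_pos: [517.3, -36.5, 89.1]
orientation: [-0.0, 0.993, 0.118, 0.0]
ft_force: [-0.3, 0.9, -0.0]
opening: 0.147
```

```bash
python3 - <<'E'
from h import *
s=ctrl.state();T=s["eef_pos"];print(T,s["opening"],s["clock"])
d=np.array([-.2241,.9746]);b=np.array([.9746,.2241]);O=np.array([495,59.9])
print("tcp dryer",d@(T[:2]-O),b@(T[:2]-O))
c,im=snap("wrist","w7");cv2.imwrite("pics/w7.png",im[60:344,0:380][:,:,::-1])
for ct,st,p in blobs(im,[-6,110,40],[14,255,255],(50,50,300,300),60):
    top=p[p[:,1]<=p[:,1].min()+1].mean(0); q=onz(c,*top,14)-O; print(st,top,"near bottom edge dryer",d@q,b@q)
E
```

```text
[517.33316879 -36.54821117  89.06874623] 0.14679029939198 13.4667
tcp dryer -99.00328973510294 0.1518621766617348
[ 167  187   47   50 1829] [191.    187.875] near bottom edge dryer -55.693560520444215 12.831519675323362
```

View pics/w7.png

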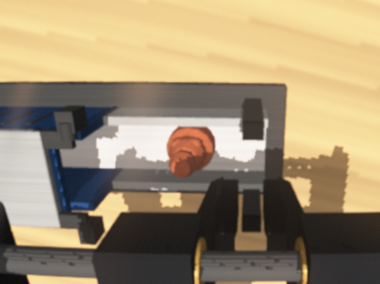

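Emit:
carry_out([
  [[-1,0,0,-0.02,0,0,0],[-1,0,0,-0.025,0,0,0],[-1,0,0,-0.015,0,0,0],[-1,0,0,-0.006,0,0,0],[-1,0,0,0,0,0,0],[-1,-0.0011,0.0049,0,0,0,0],[-1,-0.0018,0.0078,0,0,0,0],[-1,-0.002,0.0088,0,0,0,0],[-1,-0.0022,0.0097,0,0,0,0],[-1,-0.0022,0.0097,0,0,0,0],[-1,-0.0022,0.0097,0,0,0,0],[-1,-0.0022,0.0097,0,0,0,0]],
])

```text
clock: 14.52
eef_pos: [503.7, 24.3, 22.9]
orientation: [0.0, 0.993, 0.118, 0.0]
ft_force: [-0.4, -0.5, -0.2]
opening: 0.003
```

Emit:
carry_out([
  [[-1,-0.0022,0.0097,0,0,0,0],[-1,-0.0022,0.0097,0,0,0,0],[-1,-0.0011,0.0049,0,0,0,0],[-1,0,0,0,0,0,0]],
])

```text
clock: 14.85
eef_pos: [497.8, 49.4, 22.5]
orientation: [-0.001, 0.993, 0.119, -0.0]
ft_force: [-0.1, 0.1, -1.0]
opening: 0.007
```

```bash
cat > dr.py <<'E'
from h import *
s=ctrl.state();T=s["eef_pos"];print(T,s["opening"],s["clock"],s["ft_force"])
d=np.array([-.2241,.9746]);b=np.array([.9746,.2241]);O=np.array([495,59.9])
print("tcp dryer",d@(T[:2]-O),b@(T[:2]-O))
E
python3 dr.py
```

```text
[497.75127966  49.42435602  22.50349251] 0.006963988227778865 14.85 [-0.12819647  0.07009605 -1.03584515]
tcp dryer -10.826124396635029 0.3338053419130637
```

Emit:
carry_out([
  [[-1,0.003,-0.013,0,0,0,0],[-1,0.0037,-0.016,0.01,0,0,0],[0,0,0,0.035,0,0,0],[0,0,-0.01,0.038,0,0,0],[0,-0.006,-0.03,0.028,0,0,0],[0,-0.006,-0.035,0.02,0,0,0],[0,-0.006,-0.036,0.02,0,0,0],[0,-0.006,-0.036,0.02,0,0,0],[0,-0.006,-0.036,0.015,0,0,0],[0,-0.006,-0.036,0.015,0,0,0],[0,-0.006,-0.036,0,0,0,0],[0,-0.006,-0.036,0,0,0,0]],
])

```text
clock: 15.85
eef_pos: [456.5, -275.0, 224.7]
orientation: [0.001, 0.993, 0.118, 0.001]
ft_force: [0.5, -0.4, -1.0]
opening: 0.498
```

Emit:
carry_out([
  [[0,0,-0.02,0,0,0,0],[0,0,0,0,0,0,0],[0,0,0,0,0,0,0]],
])

```text
clock: 16.1
eef_pos: [456.1, -294.0, 223.4]
orientation: [0.0, 0.993, 0.116, -0.0]
ft_force: [-0.8, 0.9, -0.4]
opening: 0.498
```

```bash
python3 figs.py w8
```

```text
16.1 [ 456.09651772 -293.95825935  223.40319622] 0.4984152794053093
216 [293.0, 28.0] [613.7, -308.2] 16.7
616 [271.0, 138.0] [488.3, -311.5] 31.0
588 [278.0, 188.0] [434.3, -332.7] 30.8
554 [265.0, 231.0] [380.1, -330.9] 29.6
69 [2.0, 272.0] [228.8, 8.3] 18.7
250 [127.0, 276.0] [272.8, -176.8] 47.2
85 [478.0, 303.0] [332.7, -661.8] 18.7
172 [467.0, 343.0] [266.4, -677.9] 27.1
```

Emit:
carry_out([
  [[0,0.016,-0.009,-0.02,0,0,0],[0,0.016,-0.0085,-0.03,0,0,0],[0,0,0,-0.035,0,0,0],[0,0,0,-0.035,0,0,0],[0,0,0,-0.035,0,0,0],[0,0,0,-0.025,0,0,0],[0,0,0,-0.016,0,0,0],[0,0,0,0,0,0,0],[-1,0,0,0,0,0,0],[-1,0,0,0,0,0,0],[-1,0,0,0,0,0,0],[-1,0,0,0,0,0,0]],
])

```text
clock: 17.15
eef_pos: [490.0, -310.4, 29.1]
orientation: [0.001, 0.993, 0.118, 0.001]
ft_force: [1.1, 0.3, 1.8]
opening: 0.23
```

Emit:
carry_out([
  [[-1,0,0,0,0,0,0],[-1,0,0,0,0,0,0],[-1,0,0,0.003,0,0,0]],
])

```text
clock: 17.4
eef_pos: [489.3, -310.2, 31.2]
orientation: [0.0, 0.993, 0.118, 0.0]
ft_force: [0.3, 0.8, -1.0]
opening: 0.235
```

Emit:
carry_out([
  [[-1,0,0,0.03,0,0,0],[-1,0,0,0.037,0,0,0],[-1,0.001,0.02,0.02,0,0,0],[-1,0.002,0.036,0,0,0,0],[-1,0.002,0.039,0,0,0,0],[-1,0.002,0.039,0,0,0,0],[-1,0.002,0.039,0,0,0,0],[-1,0.002,0.039,0,0,0,0],[-1,0.002,0.039,0,0,0,0],[-1,0.002,0.036,0,0,0,0],[-1,0.002,0.02,0,0,0,0],[-1,0.001,0.008,0,0,0,0]],
])

```text
clock: 18.4
eef_pos: [507.0, 9.7, 117.7]
orientation: [-0.001, 0.993, 0.121, 0.0]
ft_force: [-0.3, -0.6, -0.6]
opening: 0.234
```

Emit:
carry_out([
  [[-1,0,0,0,0,0,0],[-1,0,0,0,0,0,0]],
])

```text
clock: 18.57
eef_pos: [507.1, 3.4, 117.9]
orientation: [0.001, 0.993, 0.117, 0.0]
ft_force: [-0.6, -0.5, -1.9]
opening: 0.229
```

```bash
python3 held.py w9; python3 dr.py
```

```text
[507.00011551   2.34757328 117.87497647] top px [250.4  211.68] [('z', -25, np.float64(-2.1)), ('z', -9, np.float64(4.4))]
[507.00011551   2.34757328 117.87497647] 0.23163832290736325 18.6167 [ 0.81771034 -0.86221336  0.60590394]
tcp dryer -58.77982096406118 -1.2021862465047999
```

Emit:
carry_out([
  [[-1,0.003,0.0015,-0.02,0,0,0],[-1,0,0,-0.02,0,0,0],[-1,0,0,-0.02,0,0,0],[-1,0,0,-0.012,0,0,0],[-1,0,0,-0.006,0,0,0],[-1,0,0,-0.001,0,0,0],[-1,0,0,0,0,0,0]],
])

```text
clock: 19.2
eef_pos: [510.0, 4.1, 38.7]
orientation: [0.001, 0.993, 0.116, -0.0]
ft_force: [-0.2, 1.0, -0.2]
opening: 0.23
```

Emit:
carry_out([
  [[-1,0,0,-0.0005,0,0,0],[0,0,0,0,0,0,0],[0,0,0,0,0,0,0],[0,0,0,0,0,0,0],[0,0,0,0.01,0,0,0],[0,0,0,0.025,0,0,0],[0,0,0,0.015,0,0,0],[-1,0.003,-0.021,0,0,0,0],[-1,0.004,-0.021,0,0,0,0],[-1,0,0,0,0,0,0],[-1,0,0,0,0,0,0],[-1,0,0,0,0,0,0]],
])

```text
clock: 20.2
eef_pos: [516.8, -34.9, 88.5]
orientation: [-0.0, 0.993, 0.118, -0.0]
ft_force: [0.0, -0.4, -0.0]
opening: 0.146
```

```bash
cat > chk.py <<'E'
import sys
from dr import *
c,im=snap("wrist",sys.argv[1])
for ct,st,p in blobs(im,[-6,110,40],[14,255,255],(20,50,300,300),60):
    top=p[p[:,1]<=p[:,1].min()+1].mean(0); q=onz(c,*top,14)-O; print(st,top,"fig centre dryer",d@q,b@q-17)
E
python3 chk.py w10
```

```text
[516.82085926 -34.89603142  88.46589215] 0.1462209105151433 20.2 [ 0.02385082 -0.3692132  -0.04151139]
tcp dryer -97.2782667796543 0.022818793770557455
[  62  187   52   49 1474] [104.4 187.8] fig centre dryer 11.258480638390985 -4.679047526292663
[ 171  188   46   49 1811] [194.5        188.51612903] fig centre dryer -56.62569690053971 -4.575464005010586
```

Emit:
carry_out([
  [[-1,0,0,-0.02,0,0,0],[-1,0,0,-0.025,0,0,0],[-1,0,0,-0.015,0,0,0],[-1,0,0,-0.006,0,0,0],[-1,0,0,0,0,0,0],[-1,-0.0011,0.0049,0,0,0,0],[-1,-0.0018,0.0078,0,0,0,0],[-1,-0.002,0.0088,0,0,0,0],[-1,-0.0022,0.0097,0,0,0,0],[-1,-0.0022,0.0097,0,0,0,0],[-1,-0.0022,0.0097,0,0,0,0],[-1,-0.0022,0.0097,0,0,0,0]],
])

```text
clock: 21.25
eef_pos: [503.3, 25.7, 22.5]
orientation: [0.0, 0.993, 0.118, 0.0]
ft_force: [0.2, -1.2, 1.5]
opening: 0.006
```

Emit:
carry_out([
  [[-1,-0.0022,0.0097,0,0,0,0],[-1,-0.0022,0.0097,0,0,0,0],[-1,-0.0009,0.004,0,0,0,0],[-1,0,0,0,0,0,0],[-1,0.003,-0.013,0,0,0,0],[-1,0.0037,-0.016,0.01,0,0,0],[-1,0,0,0.035,0,0,0],[-1,0,0,0.035,0,0,0]],
])

```text
clock: 21.92
eef_pos: [503.5, 17.3, 101.9]
orientation: [0.0, 0.993, 0.116, -0.002]
ft_force: [1.5, 0.3, 0.0]
opening: 0.009
```

```bash
python3 chk.py w11; python3 - <<'E'
import cv2
cv2.imwrite('pics/w11c.png',cv2.imread('pics/w11.png')[80:330,0:360])
E
```

```text
[503.47966667  17.33783026 101.86181084] 0.00864752457593146 21.9167 [1.54442919 0.29823187 0.02969195]
tcp dryer -43.38138393386425 -1.2738991046729315
[158 187  29  36 585] [184.   187.75] fig centre dryer 7.824402115087067 -9.830132531898244
```

View pics/w11c.png

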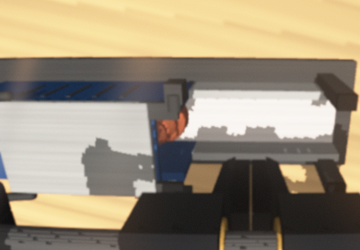

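Emit:
carry_out([
  [[0,-0.002,-0.02,0.03,0,0,0],[0,-0.005,-0.035,0.02,0,0,0],[0,-0.005,-0.035,0.02,0,0,0],[0,-0.005,-0.036,0.02,0,0,0],[0,-0.005,-0.036,0.015,0,0,0],[0,-0.005,-0.036,0.015,0,0,0],[0,-0.005,-0.036,0,0,0,0],[0,-0.005,-0.036,0,0,0,0],[0,-0.01,-0.03,0,0,0,0],[0,0,-0.01,0,0,0,0],[0,0,0,0,0,0,0],[0,0,0,0,0,0,0]],
])

```text
clock: 22.97
eef_pos: [457.7, -290.0, 221.7]
orientation: [-0.001, 0.993, 0.118, -0.0]
ft_force: [-0.0, 0.4, -0.7]
opening: 0.495
```

```bash
python3 figs.py w12
```

```text
22.9667 [ 457.74410867 -289.99180373  221.71313507] 0.49458568978426004
215 [298.0, 30.0] [613.7, -309.3] 17.0
573 [281.0, 191.0] [434.3, -332.8] 30.9
562 [268.0, 233.0] [380.0, -331.4] 30.6
70 [2.0, 272.0] [230.2, 10.6] 19.6
298 [127.0, 277.0] [275.0, -172.9] 51.7
172 [467.0, 343.0] [269.8, -671.5] 29.0
```

Emit:
carry_out([
  [[0,-0.0125,-0.0214,-0.02,0,0,0],[0,-0.0125,-0.0214,-0.03,0,0,0],[0,0,0,-0.035,0,0,0],[0,0,0,-0.035,0,0,0],[0,0,0,-0.035,0,0,0],[0,0,0,-0.023,0,0,0],[0,0,0,-0.014,0,0,0],[0,0,0,0,0,0,0],[-1,0,0,0,0,0,0],[-1,0,0,0,0,0,0],[-1,0,0,0,0,0,0],[-1,0,0,0,0,0,0]],
])

```text
clock: 24.02
eef_pos: [433.6, -333.8, 31.4]
orientation: [0.001, 0.993, 0.118, 0.001]
ft_force: [0.7, -0.9, -0.2]
opening: 0.232
```

Emit:
carry_out([
  [[-1,0,0,0,0,0,0],[-1,0,0,0,0,0,0],[-1,0,0,0.003,0,0,0]],
])

```text
clock: 24.27
eef_pos: [433.0, -333.7, 33.5]
orientation: [0.0, 0.993, 0.118, 0.0]
ft_force: [0.4, -0.0, -0.6]
opening: 0.232
```

Emit:
carry_out([
  [[-1,0,0,0.03,0,0,0],[-1,0,0,0.037,0,0,0],[-1,0.004,0.02,0.018,0,0,0],[-1,0.009,0.038,0,0,0,0],[-1,0.009,0.039,0,0,0,0],[-1,0.009,0.039,0,0,0,0],[-1,0.009,0.039,0,0,0,0],[-1,0.009,0.039,0,0,0,0],[-1,0.009,0.039,0,0,0,0],[-1,0.009,0.039,0,0,0,0],[-1,0.006,0.035,0,0,0,0],[-1,0.003,0.011,0,0,0,0]],
])

```text
clock: 25.27
eef_pos: [509.2, 11.7, 117.9]
orientation: [-0.002, 0.992, 0.122, 0.0]
ft_force: [-0.2, 0.0, -1.3]
opening: 0.232
```

Emit:
carry_out([
  [[-1,0,0,0,0,0,0],[-1,0,0,0,0,0,0]],
])

```text
clock: 25.43
eef_pos: [508.6, 3.9, 118.3]
orientation: [0.0, 0.993, 0.118, 0.0]
ft_force: [-0.7, -0.9, -1.1]
opening: 0.233
```

```bash
python3 held.py w13; python3 dr.py
```

```text
[508.41514828   2.43096854 118.34714896] top px [250.71428571 209.57142857] [('z', -25, np.float64(-0.5)), ('z', -9, np.float64(5.9))]
[508.41514828   2.43096854 118.34714896] 0.23039268961838752 25.4833 [-0.25033983 -0.1863061  -0.12432353]
tcp dryer -59.015652792574244 0.19559356358662444
```

Emit:
carry_out([
  [[-1,0.001,0.0015,-0.02,0,0,0],[-1,0,0,-0.02,0,0,0],[-1,0,0,-0.02,0,0,0],[-1,0,0,-0.01,0,0,0],[-1,0,0,-0.005,0,0,0],[-1,0,0,-0.002,0,0,0],[-1,0,0,0,0,0,0]],
])

```text
clock: 26.07
eef_pos: [509.4, 4.0, 41.6]
orientation: [0.0, 0.993, 0.117, -0.0]
ft_force: [-0.5, 0.8, -1.7]
opening: 0.229
```

Emit:
carry_out([
  [[-1,0,0,-0.001,0,0,0],[0,0,0,0,0,0,0],[0,0,0,0,0,0,0],[0,0,0,0,0,0,0],[0,0,0,0.01,0,0,0],[0,0,0,0.025,0,0,0],[0,0,0,0.013,0,0,0],[-1,0.004,-0.021,0,0,0,0],[-1,0.004,-0.021,0,0,0,0],[-1,0,0,0,0,0,0],[-1,0,0,0,0,0,0],[-1,0,0,0,0,0,0]],
])

```text
clock: 27.07
eef_pos: [517.5, -35.5, 88.4]
orientation: [-0.0, 0.993, 0.118, -0.0]
ft_force: [0.1, 0.1, 0.0]
opening: 0.148
```

```bash
python3 chk.py w14
```

```text
[517.50782781 -35.48144576  88.42524978] 0.14835201981850843 27.0667 [0.10464677 0.12392004 0.00244617]
tcp dryer -98.00276124899477 0.5611469842857479
[  61  188   52   47 1425] [103.         188.83333333] fig centre dryer 11.709596200722215 -4.945563939220444
[ 170  188   47   49 1809] [192.82352941 188.62745098] fig centre dryer -56.11565659466047 -4.117956290102711
```

Standing as before, so I push the third.

Emit:
carry_out([
  [[-1,0,0,-0.02,0,0,0],[-1,0,0,-0.025,0,0,0],[-1,0,0,-0.015,0,0,0],[-1,0,0,-0.006,0,0,0],[-1,0,0,0,0,0,0],[-1,-0.0011,0.0049,0,0,0,0],[-1,-0.0018,0.0078,0,0,0,0],[-1,-0.002,0.0088,0,0,0,0],[-1,-0.0022,0.0097,0,0,0,0],[-1,-0.0022,0.0097,0,0,0,0],[-1,-0.0022,0.0097,0,0,0,0],[-1,-0.0022,0.0097,0,0,0,0]],
])

```text
clock: 28.12
eef_pos: [504.1, 24.9, 22.5]
orientation: [0.0, 0.993, 0.118, 0.001]
ft_force: [0.5, -3.0, 2.4]
opening: 0.005
```

Emit:
carry_out([
  [[-1,-0.0022,0.0097,0,0,0,0],[-1,-0.0022,0.0097,0,0,0,0],[-1,-0.0009,0.004,0,0,0,0],[-1,0,0,0,0,0,0]],
])

```text
clock: 28.45
eef_pos: [498.1, 49.5, 22.0]
orientation: [-0.001, 0.993, 0.119, -0.0]
ft_force: [-0.4, -0.1, -0.1]
opening: 0.006
```

```bash
python3 dr.py
```

```text
[498.09234059  49.45938757  21.98566799] 0.005910677967271431 28.45 [-0.41258135 -0.14937499 -0.07042004]
tcp dryer -10.86841439810966 0.6740538949924597
```

Emit:
carry_out([
  [[-1,0.003,-0.013,0,0,0,0],[-1,0.0037,-0.016,0.01,0,0,0],[0,0,0,0.035,0,0,0],[0,0,-0.01,0.038,0,0,0],[0,-0.006,-0.03,0.028,0,0,0],[0,-0.006,-0.035,0.02,0,0,0],[0,-0.006,-0.036,0.02,0,0,0],[0,-0.006,-0.036,0.02,0,0,0],[0,-0.006,-0.036,0.015,0,0,0],[0,-0.006,-0.036,0.015,0,0,0],[0,-0.006,-0.036,0,0,0,0],[0,-0.006,-0.036,0,0,0,0]],
])

```text
clock: 29.45
eef_pos: [457.0, -274.0, 223.9]
orientation: [-0.0, 0.993, 0.118, 0.001]
ft_force: [1.4, 0.1, -0.8]
opening: 0.499
```

Emit:
carry_out([
  [[0,0,-0.02,0,0,0,0],[0,0,0,0,0,0,0],[0,0,0,0,0,0,0]],
])

```text
clock: 29.7
eef_pos: [456.6, -293.2, 222.7]
orientation: [-0.0, 0.993, 0.117, -0.0]
ft_force: [0.4, 0.9, -1.1]
opening: 0.501
```

```bash
python3 figs.py w15
```

```text
29.7 [ 456.60592956 -293.22540942  222.72161797] 0.5005852856714161
218 [294.0, 28.0] [613.3, -308.2] 17.0
551 [266.0, 232.0] [379.6, -331.0] 30.6
67 [2.0, 272.0] [228.9, 9.0] 18.9
214 [121.0, 276.0] [273.9, -164.4] 39.0
69 [479.0, 303.0] [333.0, -661.7] 16.7
178 [467.0, 343.0] [268.2, -675.6] 27.0
```

Emit:
carry_out([
  [[0,-0.026,-0.013,-0.02,0,0,0],[0,-0.026,-0.0125,-0.03,0,0,0],[0,-0.0255,-0.0125,-0.035,0,0,0],[0,0,0,-0.035,0,0,0],[0,0,0,-0.035,0,0,0],[0,0,0,-0.024,0,0,0],[0,0,0,-0.015,0,0,0],[0,0,0,0,0,0,0],[-1,0,0,0,0,0,0],[-1,0,0,0,0,0,0],[-1,0,0,0,0,0,0],[-1,0,0,0,0,0,0]],
])

```text
clock: 30.75
eef_pos: [382.7, -329.8, 33.0]
orientation: [0.001, 0.993, 0.118, 0.001]
ft_force: [0.8, 0.0, 0.0]
opening: 0.235
```

Emit:
carry_out([
  [[-1,0,0,0,0,0,0],[-1,0,0,0,0,0,0],[-1,0,0,0.003,0,0,0]],
])

```text
clock: 31.0
eef_pos: [382.1, -329.6, 35.2]
orientation: [0.0, 0.993, 0.118, 0.0]
ft_force: [0.8, -0.5, -1.2]
opening: 0.232
```

Emit:
carry_out([
  [[-1,0,0,0.03,0,0,0],[-1,0,0,0.037,0,0,0],[-1,0.008,0.02,0.018,0,0,0],[-1,0.014,0.037,0,0,0,0],[-1,0.014,0.037,0,0,0,0],[-1,0.014,0.037,0,0,0,0],[-1,0.014,0.037,0,0,0,0],[-1,0.014,0.037,0,0,0,0],[-1,0.014,0.037,0,0,0,0],[-1,0.014,0.037,0,0,0,0],[-1,0.014,0.035,0,0,0,0],[-1,0.008,0.02,0,0,0,0]],
])

```text
clock: 32.0
eef_pos: [510.9, 10.0, 119.7]
orientation: [-0.001, 0.993, 0.121, 0.0]
ft_force: [-0.1, 0.7, -0.8]
opening: 0.233
```

Emit:
carry_out([
  [[-1,0,0,0,0,0,0],[-1,0,0,0,0,0,0]],
])

```text
clock: 32.17
eef_pos: [509.9, 5.9, 119.7]
orientation: [-0.0, 0.993, 0.12, 0.0]
ft_force: [-0.9, -1.0, -0.9]
opening: 0.231
```

```bash
sed -i 's/drop=25/drop=29/' held.py; python3 held.py w16; python3 dr.py
```

```text
[509.38162131   4.0718573  119.8474033 ] top px [250.5        216.61538462] [('z', -29, np.float64(-6.3)), ('z', -13, np.float64(0.5))]
[509.38162131   4.0718573  119.8474033 ] 0.23238297218351228 32.2167 [-0.70888217  0.21647474 -1.03073331]
tcp dryer -57.6330292064677 1.5052413513328795
```

Emit:
carry_out([
  [[-1,0.0044,0.001,0,0,0,0],[-1,0,0,-0.02,0,0,0],[-1,0,0,-0.02,0,0,0],[-1,0,0,-0.02,0,0,0],[-1,0,0,-0.01,0,0,0],[-1,0,0,-0.005,0,0,0],[-1,0,0,-0.002,0,0,0],[-1,0,0,0,0,0,0]],
])

```text
clock: 32.88
eef_pos: [514.1, 4.1, 43.3]
orientation: [0.0, 0.993, 0.117, -0.0]
ft_force: [-0.2, -0.6, -0.5]
opening: 0.231
```

Emit:
carry_out([
  [[-1,0,0,-0.001,0,0,0],[0,0,0,0,0,0,0],[0,0,0,0,0,0,0],[0,0,0,0,0,0,0],[0,0,0,0.01,0,0,0],[0,0,0,0.025,0,0,0],[0,0,0,0.011,0,0,0],[-1,0.002,-0.021,0,0,0,0],[-1,0.002,-0.021,0,0,0,0],[-1,0,0,0,0,0,0],[-1,0,0,0,0,0,0],[-1,0,0,0,0,0,0]],
])

```text
clock: 33.88
eef_pos: [518.1, -35.6, 88.0]
orientation: [-0.0, 0.993, 0.118, -0.0]
ft_force: [0.2, 0.6, -0.6]
opening: 0.143
```

```bash
python3 chk.py w17
```

```text
[518.11373757 -35.64164599  88.02231392] 0.1432467448125217 33.8833 [ 0.15537662  0.60453323 -0.63934366]
tcp dryer -98.29467676823936 1.1157657691633005
[  60  188   53   48 1463] [104.    188.625] fig centre dryer 10.45389122500871 -4.134242530856136
[ 172  189   46   51 1834] [194.82352941 189.85294118] fig centre dryer -57.89734735295345 -4.396396868621167
```

Emit:
carry_out([
  [[-1,-0.001,0,-0.02,0,0,0],[-1,0,0,-0.025,0,0,0],[-1,0,0,-0.015,0,0,0],[-1,0,0,-0.006,0,0,0],[-1,0,0,0,0,0,0],[-1,-0.0011,0.0049,0,0,0,0],[-1,-0.0018,0.0078,0,0,0,0],[-1,-0.002,0.0088,0,0,0,0],[-1,-0.0022,0.0097,0,0,0,0],[-1,-0.0022,0.0097,0,0,0,0],[-1,-0.0022,0.0097,0,0,0,0],[-1,-0.0022,0.0097,0,0,0,0]],
])

```text
clock: 34.93
eef_pos: [503.8, 24.4, 22.1]
orientation: [0.001, 0.993, 0.118, 0.001]
ft_force: [0.6, -2.5, 1.7]
opening: 0.007
```

Emit:
carry_out([
  [[-1,-0.0022,0.0097,0,0,0,0],[-1,-0.0022,0.0097,0,0,0,0],[-1,-0.0011,0.0049,0,0,0,0],[-1,-0.0006,0.0026,0,0,0,0],[-1,0,0,0,0,0,0]],
])

```text
clock: 35.35
eef_pos: [497.1, 51.5, 21.7]
orientation: [-0.0, 0.993, 0.119, -0.0]
ft_force: [-0.5, 0.3, 0.4]
opening: 0.005
```

```bash
python3 dr.py
```

```text
[497.14331523  51.53328375  21.69160525] 0.004855433886845446 35.35 [-0.52275506  0.30032813  0.35828978]
tcp dryer -8.634518598512637 0.21389391493194218
```

Emit:
carry_out([
  [[-1,0.003,-0.013,0,0,0,0],[-1,0.0037,-0.016,0.01,0,0,0],[-1,0.004,-0.016,0.035,0,0,0],[-1,0.0045,-0.02,0.03,0,0,0],[-1,0.0045,-0.02,0,0,0,0],[0,0,0,0,0,0,0],[0,0,0,0,0,0,0]],
])

```text
clock: 35.93
eef_pos: [516.8, -34.8, 96.7]
orientation: [-0.0, 0.993, 0.117, -0.0]
ft_force: [-0.6, 0.6, -1.0]
opening: 0.131
```

```bash
python3 chk.py w18; python3 - <<'E'
from h import *
d=np.load("pics/w18.npy",allow_pickle=True).item()["im"]
c,i2=snap("side","side6"); c,i3=snap("scene","scene6")
a=np.vstack([cv2.resize(d[100:300,0:300],(600,400))[:, :400],]);
o=np.hstack([cv2.resize(d[150:280,0:220],(400,300)),cv2.resize(i2[100:240,140:320],(400,300))])
p=np.hstack([cv2.resize(i2[230:360,180:380],(400,280)),cv2.resize(i3[90:240,200:400],(400,280))])
cv2.imwrite("pics/v18.png",np.vstack([o,p])[:,:,::-1])
E
```

```text
[516.75127853 -34.80382975  96.69312282] 0.13088757792835976 35.9333 [-0.59316915  0.56937773 -1.02099829]
tcp dryer -97.17281399102286 -0.024332195942284578
[  70  185   46   45 1259] [107.5        185.66666667] fig centre dryer 12.677740586411625 -5.429552841937506
```

View pics/v18.png

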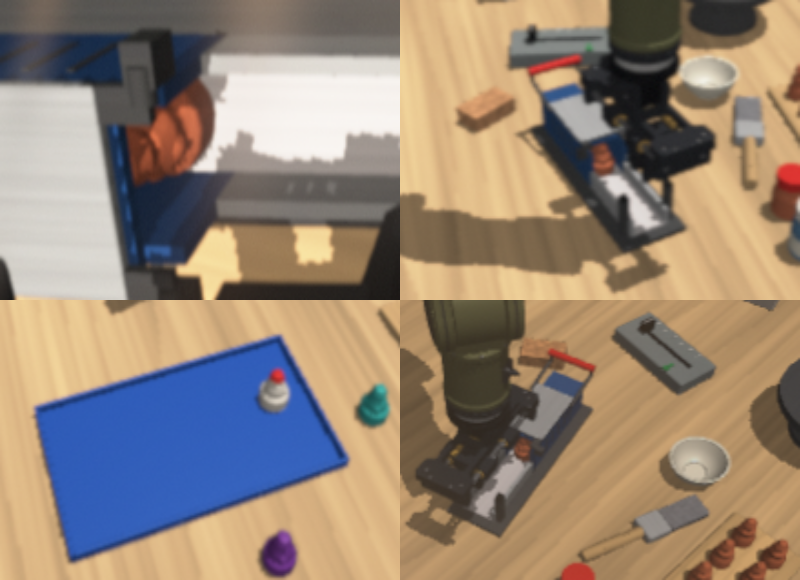

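```bash
python3 - <<'E'
from h import *
D=np.load("pics/w18.npy",allow_pickle=True).item();c=D["c"];im=D["im"]
d=np.array([-.2241,.9746]);b=np.array([.9746,.2241]);O=np.array([495,59.9])
bl=max(blobs(im,[-6,110,40],[14,255,255],(20,50,300,300),60),key=lambda x:x[1][4]);p=bl[2]
r=p[p[:,0]>=p[:,0].max()-1].mean(0); print(r,[(z,(d@(onz(c,*r,z)-O)).round(1),(b@(onz(c,*r,z)-O)).round(1)) for z in (14,22,30)])
D=np.load("pics/w17.npy",allow_pickle=True).item();c=D["c"];im=D["im"]
for bl in blobs(im,[-6,110,40],[14,255,255],(20,50,300,300),200):
    p=bl[2];r=p[p[:,0]>=p[:,0].max()-1].mean(0); print("w17",r,[(z,(d@(onz(c,*r,z)-O)).round(1)) for z in (14,22,30)])
E
```

```text
[114.31578947 198.52631579] [(14, np.float64(8.6), np.float64(1.1)), (22, np.float64(4.9), np.float64(4.0)), (30, np.float64(1.2), np.float64(6.9))]
w17 [111.37931034 204.68965517] [(14, np.float64(6.5)), (22, np.float64(2.7)), (30, np.float64(-1.1))]
w17 [216.375 206.5  ] [(14, np.float64(-73.5)), (22, np.float64(-74.4)), (30, np.float64(-75.3))]
```

Emit:
carry_out([
  [[0,0,0,0.035,0,0,0],[0,0,0.01,0.04,0,0,0],[0,-0.006,0.03,0.03,0,0,0],[0,-0.009,0.037,0,0,0,0],[0,-0.009,0.037,0,0,0,0],[0,-0.009,0.037,0,0,0,0],[0,-0.009,0.037,0,0,0,0],[0,-0.008,0.035,0,0,0,0],[0,-0.007,0.028,0,0,0,0],[0,0,0,0,0,0,0],[0,0,0,0,0,0,0]],
], squeeze=10)

```text
clock: 37.0
eef_pos: [458.3, 218.6, 199.8]
orientation: [-0.0, 0.993, 0.121, -0.001]
ft_force: [0.7, -0.6, 0.6]
opening: 0.499
```

```bash
python3 dr.py; python3 - <<'E'
from h import *
c,im=snap("wrist","w19")
for ct,st,p in blobs(im,[-6,150,70],[8,255,255],(150,80,350,300),100): print(st,onz(c,*ct,106))
E
```

```text
[458.31834462 218.60090046 199.82555935] 0.49861050356601644 37.0 [ 0.69244277 -0.57845759  0.62413053]
tcp dryer 162.8902565624722 -0.1850695443074153
[ 246  147   17   94 1346] [461.6503457  216.03602147]
```

Emit:
carry_out([
  [[0,0.0005,-0.0005,-0.025,0,0,0],[0,0,0,-0.03,0,0,0],[0,0,0,-0.03,0,0,0],[0,0,0,-0.02,0,0,0],[0,0,0,-0.014,0,0,0],[0,0,0,0,0,0,0],[-1,0,0,0,0,0,0],[-1,0,0,0,0,0,0],[-1,0,0,0,0,0,0],[-1,0,0,0,0,0,0],[-1,0,0,0,0,0,0],[-1,0,0,0,0,0,0]],
])

```text
clock: 38.05
eef_pos: [461.0, 216.4, 82.6]
orientation: [-0.001, 0.993, 0.118, 0.0]
ft_force: [-1.4, 2.5, 4.5]
opening: 0.112
```

```bash
python3 dr.py; python3 - <<'E'
import numpy as np
d=np.array([-.2241,.9746])
n=[0.02,0.03,0.05,0.07]+[0.085]*40
t=[x for x in np.cumsum(n) if x<np.pi-0.3]
while t[-1]<np.pi: t.append(min(np.pi,t[-1]+max(0.025,min(0.06,(np.pi-t[-1])*0.25))))
th=np.pi-np.r_[0,t]; a=np.pi+np.arctan2(28,160)-th; r=np.hypot(160,28)
p=np.c_[(r*np.cos(a))[:,None]*d,r*np.sin(a)]
for i,x in enumerate(np.round(np.diff(p,axis=0)/1000,4).tolist()): print(i,round(th[i+1],2),x)
E
```

```text
[460.98571173 216.3735949   82.61401086] 0.11234859954872724 38.05 [-1.43219984  2.49265465  4.49928171]
tcp dryer 160.12176758655673 1.915407268724119
0 3.12 [0.0001, -0.0006, 0.0032]
1 3.09 [0.0002, -0.001, 0.0048]
2 3.04 [0.0004, -0.0019, 0.0079]
3 2.97 [0.0008, -0.0034, 0.0108]
4 2.89 [0.0012, -0.0051, 0.0128]
5 2.8 [0.0014, -0.0061, 0.0123]
6 2.72 [0.0016, -0.0071, 0.0117]
7 2.63 [0.0018, -0.008, 0.0111]
8 2.55 [0.0021, -0.0089, 0.0103]
9 2.46 [0.0022, -0.0097, 0.0095]
10 2.38 [0.0024, -0.0105, 0.0086]
11 2.29 [0.0026, -0.0112, 0.0077]
12 2.21 [0.0027, -0.0118, 0.0067]
13 2.12 [0.0028, -0.0123, 0.0056]
14 2.04 [0.0029, -0.0127, 0.0045]
15 1.95 [0.003, -0.013, 0.0034]
16 1.87 [0.0031, -0.0133, 0.0023]
17 1.78 [0.0031, -0.0134, 0.0011]
18 1.7 [0.0031, -0.0135, -0.0001]
19 1.61 [0.0031, -0.0134, -0.0012]
20 1.53 [0.003, -0.0132, -0.0024]
21 1.44 [0.003, -0.013, -0.0035]
22 1.36 [0.0029, -0.0127, -0.0047]
23 1.27 [0.0028, -0.0122, -0.0058]
24 1.19 [0.0027, -0.0117, -0.0068]
25 1.1 [0.0026, -0.0111, -0.0078]
26 1.02 [0.0024, -0.0104, -0.0087]
27 0.93 [0.0022, -0.0097, -0.0096]
28 0.85 [0.002, -0.0088, -0.0104]
29 0.76 [0.0018, -0.0079, -0.0111]
30 0.68 [0.0016, -0.007, -0.0118]
31 0.59 [0.0014, -0.006, -0.0124]
32 0.51 [0.0011, -0.0049, -0.0128]
33 0.42 [0.0009, -0.0039, -0.0132]
34 0.34 [0.0006, -0.0027, -0.0135]
35 0.28 [0.0003, -0.0013, -0.0097]
36 0.22 [0.0002, -0.0007, -0.0097]
37 0.16 [0.0, -0.0001, -0.0088]
38 0.12 [-0.0, 0.0002, -0.0066]
39 0.09 [-0.0001, 0.0003, -0.0049]
40 0.07 [-0.0001, 0.0004, -0.004]
41 0.04 [-0.0001, 0.0005, -0.004]
42 0.02 [-0.0001, 0.0006, -0.004]
43 0.0 [-0.0001, 0.0004, -0.0026]
```

Emit:
carry_out([
  [[-1,0.0001,-0.0006,0.0032,0,0,0],[-1,0.0002,-0.001,0.0048,0,0,0],[-1,0.0004,-0.0019,0.0079,0,0,0],[-1,0.0008,-0.0034,0.0108,0,0,0],[-1,0.0012,-0.0051,0.0128,0,0,0],[-1,0.0014,-0.0061,0.0123,0,0,0],[-1,0.0016,-0.0071,0.0117,0,0,0],[-1,0,0,0,0,0,0]],
])

```text
clock: 38.72
eef_pos: [467.4, 188.1, 148.0]
orientation: [0.0, 0.993, 0.116, 0.001]
ft_force: [0.2, 2.2, -0.8]
opening: 0.101
```

Emit:
carry_out([
  [[-1,0.0018,-0.008,0.0111,0,0,0],[-1,0.0021,-0.0089,0.0103,0,0,0],[-1,0.0022,-0.0097,0.0095,0,0,0],[-1,0.0024,-0.0105,0.0086,0,0,0],[-1,0.0026,-0.0112,0.0077,0,0,0],[-1,0.0027,-0.0118,0.0067,0,0,0],[-1,0.0028,-0.0123,0.0056,0,0,0],[-1,0.0029,-0.0127,0.0045,0,0,0],[-1,0.003,-0.013,0.0034,0,0,0],[-1,0,0,0,0,0,0]],
])

```text
clock: 39.55
eef_pos: [489.0, 89.1, 213.8]
orientation: [0.0, 0.993, 0.116, -0.0]
ft_force: [0.2, -0.3, -2.0]
opening: 0.109
```

```bash
python3 - <<'E'
from h import *
s=ctrl.state();T=s["eef_pos"];print(T,s["ft_force"])
b=np.array([.9746,.2241]);d=np.array([-.2241,.9746])
for n in ["side","scene"]:
    c,im=snap(n,n+"20"); u0=proj(c,[T[0],T[1],T[2]+19])
    for ct,st,p in blobs(im,[-6,150,70],[8,255,255],None,6):
        if np.linalg.norm(ct-u0)>35: continue
        e,r=ray(c,*ct); nn=np.r_[d,0]; t=nn@(T-e)/(nn@r); q=e+t*r
        print(n,st[4],"along",(b@(q-T)[:2]).round(1),"bar above TCP",(q[2]-T[2]).round(1))
E
```

```text
[488.98682293  89.06216221 213.76150803] [ 0.15264505 -0.30827014 -2.02513384]
side 46 along -21.0 bar above TCP 22.4
scene 49 along 26.7 bar above TCP 28.2
```

Emit:
carry_out([
  [[-1,0.0031,-0.0133,0.0023,0,0,0],[-1,0.0031,-0.0134,0.0011,0,0,0],[-1,0.0031,-0.0135,-0.0001,0,0,0],[-1,0.0031,-0.0134,-0.0012,0,0,0],[-1,0.003,-0.0132,-0.0024,0,0,0],[-1,0.003,-0.013,-0.0035,0,0,0],[-1,0.0029,-0.0127,-0.0047,0,0,0],[-1,0.0028,-0.0122,-0.0058,0,0,0],[-1,0,0,0,0,0,0]],
])

```text
clock: 40.4
eef_pos: [511.8, -12.4, 197.1]
orientation: [-0.001, 0.993, 0.118, -0.002]
ft_force: [-1.2, 1.4, -3.1]
opening: 0.101
```

Emit:
carry_out([
  [[-1,0.0027,-0.0117,-0.0068,0,0,0],[-1,0.0026,-0.0111,-0.0078,0,0,0],[-1,0.0024,-0.0104,-0.0087,0,0,0],[-1,0.0022,-0.0097,-0.0096,0,0,0],[-1,0.002,-0.0088,-0.0104,0,0,0],[-1,0.0018,-0.0079,-0.0111,0,0,0],[-1,0.0016,-0.007,-0.0118,0,0,0],[-1,0.0014,-0.006,-0.0124,0,0,0],[-1,0.0011,-0.0049,-0.0128,0,0,0],[-1,0.0009,-0.0039,-0.01,0,0,0],[-1,0,0,0,0,0,0]],
])

```text
clock: 41.32
eef_pos: [530.8, -92.6, 95.0]
orientation: [-0.002, 0.993, 0.118, -0.002]
ft_force: [-2.9, 4.4, -1.9]
opening: 0.105
```

Emit:
carry_out([
  [[-1,0.0006,-0.0027,-0.009,0,0,0],[-1,0.0003,-0.0013,-0.01,0,0,0],[-1,0.0002,-0.0007,-0.009,0,0,0],[-1,0,-0.0001,-0.008,0,0,0],[-1,0,0.0002,-0.0066,0,0,0],[-1,-0.0001,0.0003,-0.0049,0,0,0],[-1,-0.0001,0.0004,-0.004,0,0,0],[-1,-0.0001,0.0005,-0.003,0,0,0],[-1,0,0,0,0,0,0]],
])

```text
clock: 42.07
eef_pos: [532.3, -97.9, 42.3]
orientation: [0.0, 0.993, 0.118, -0.0]
ft_force: [-4.6, 0.9, -0.8]
opening: 0.097
```

Emit:
carry_out([
  [[-1,0,0.0002,-0.003,0,0,0],[-1,0,0.0002,-0.003,0,0,0],[-1,0,0,-0.003,0,0,0],[-1,0,0,-0.002,0,0,0],[-1,0,0,0,0,0,0]],
])

```text
clock: 42.48
eef_pos: [532.3, -96.9, 31.5]
orientation: [-0.0, 0.993, 0.118, -0.0]
ft_force: [-4.6, 2.6, -1.1]
opening: 0.1
```

Emit:
carry_out([
  [[-1,0,0,-0.002,0,0,0],[-1,0,0,-0.002,0,0,0],[-1,0,0,-0.001,0,0,0],[-1,0,0,0,0,0,0]],
])

```text
clock: 42.82
eef_pos: [532.1, -96.2, 26.7]
orientation: [-0.001, 0.993, 0.118, -0.0]
ft_force: [-3.6, 3.7, 0.4]
opening: 0.099
```

```bash
python3 - <<'E'
from h import *
s=ctrl.state();T=s["eef_pos"];print(T,s["ft_force"])
b=np.array([.9746,.2241]);d=np.array([-.2241,.9746])
for n in ["side","scene"]:
    c,im=snap(n,n+"21"); u0=proj(c,[T[0],T[1],50])
    for ct,st,p in blobs(im,[-6,150,70],[8,255,255],None,6):
        if np.linalg.norm(ct-u0)>35: continue
        e,r=ray(c,*ct); nn=np.r_[d,0]; t=nn@(T-e)/(nn@r); q=e+t*r
        print(n,st[4],"along",(b@(q-T)[:2]).round(1),"bar z",q[2].round(1))
E
```

```text
[532.12012622 -96.20236355  26.65285893] [-3.57863259  3.66099307  0.36206133]
side 51 along -23.8 bar z 50.7
scene 18 along 29.4 bar z 54.7
```

Emit:
carry_out([
  [[-1,0,0,-0.0015,0,0,0],[-1,0,0,-0.0015,0,0,0],[-1,0,0,0,0,0,0]],
])

```text
clock: 43.17
eef_pos: [532.0, -95.7, 23.7]
orientation: [-0.001, 0.993, 0.119, -0.001]
ft_force: [-4.8, 3.9, 0.5]
opening: 0.1
```

Emit:
carry_out([
  [[-1,0,0,-0.0015,0,0,0],[-1,0,0,-0.0015,0,0,0],[-1,0,0,0,0,0,0]],
])

```text
clock: 43.42
eef_pos: [532.9, -95.6, 21.8]
orientation: [-0.001, 0.993, 0.119, 0.0]
ft_force: [-5.8, 5.9, 8.5]
opening: 0.099
```

```bash
python3 - <<'E'
from h import *
c,im=snap("side","side22"); c2,i2=snap("scene","scene22")
for n,f,i in (("side","side0",im),("scene","scene0",i2)):
    o=np.load(f"pics/{f}.npy",allow_pickle=True).item()["im"]
    for k in (o,i):
        print(n,[(b[0].round(1).tolist(),b[1].tolist()) for b in blobs(k,[-6,150,70],[8,255,255],(240,195,280,220) if n=="side" else (210,195,250,222),6)])
a=np.load("pics/side0.npy",allow_pickle=True).item()["im"]
cv2.imwrite("pics/v22.png",np.hstack([cv2.resize(a[130:230,180:290],(400,364)),cv2.resize(im[130:230,180:290],(400,364))])[:,:,::-1])
E
```

```text
side [([260.8, 207.8], [249, 203, 26, 12, 109])]
side [([254.0, 211.0], [248, 208, 13, 7, 48])]
scene [([228.3, 210.6], [217, 204, 24, 15, 94])]
scene [([237.7, 215.9], [236, 214, 5, 5, 14])]
```

View pics/v22.png

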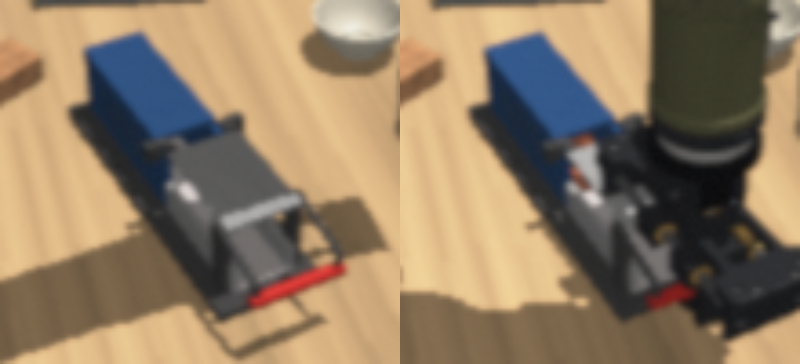

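Emit:
carry_out([
  [[-0.4,0,0,0,0,0,0],[0,0,0,0,0,0,0],[0,0,0,0,0,0,0],[0,0,0,0,0,0,0],[0,0,0,0.005,0,0,0],[0,0,0,0.02,0,0,0],[0,0,0,0.035,0,0,0],[0,0,0,0.04,0,0,0],[0,0,0,0.04,0,0,0],[0,0,0,0.03,0,0,0],[0,0,0,0,0,0,0]],
])

```text
clock: 44.43
eef_pos: [536.2, -98.9, 196.7]
orientation: [0.002, 0.993, 0.118, 0.006]
ft_force: [0.7, -0.2, -0.0]
opening: 0.501
```

```bash
python3 dr.py; python3 - <<'E'
from h import *
c,im=snap("side","side23"); w,iw=snap("wrist","w23")
for b in blobs(im,[-6,150,90],[8,255,255],(240,195,280,220),6): print(b[0],b[1])
bl=max(blobs(iw,[-6,150,70],[8,255,255],(150,100,350,300),100),key=lambda x:x[1][4]); print(onz(w,*bl[0],50))
cv2.imwrite("pics/v23.png",np.hstack([cv2.resize(im[130:230,180:290],(400,364)),cv2.resize(iw[60:360,0:330],(400,364))])[:,:,::-1])
E
```

```text
[536.2331028  -98.88327854 196.6859244 ] 0.5011246270872811 44.4333 [ 0.69519664 -0.24134634 -0.00555824]
tcp dryer -163.99052160121462 4.602449269589381
[261.25961538 207.66346154] [249 203  26  11 104]
[530.60740526 -96.61452424]
```

View pics/v23.png

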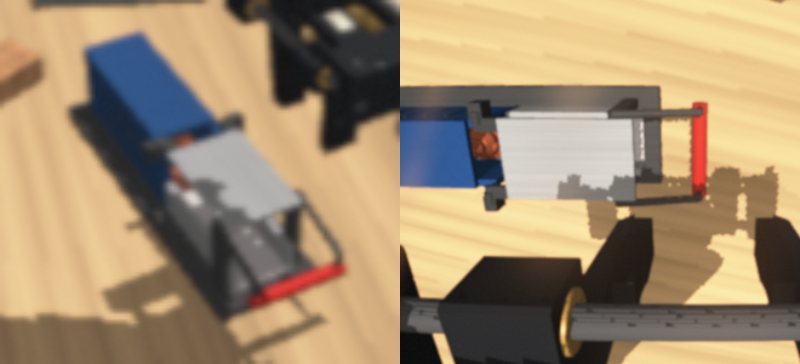

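Emit:
carry_out([
  [[0,-0.003,0.03,0,0,0,0],[0,-0.003,0.038,0,0,0,0],[0,-0.003,0.04,0,0,0,0],[0,-0.003,0.04,0,0,0,0],[0,-0.003,0.04,0,0,0,0],[0,-0.003,0.04,0,0,0,0],[0,-0.003,0.04,0,0,0,0],[0,-0.003,0.04,0,0,0,0],[0,-0.003,0.04,0,0,0,0],[0,-0.003,0.04,0,0,0,0],[0,-0.003,0.04,0,0,0,0],[0,-0.002,0.038,0,0,0,0]],
])

```text
clock: 45.53
eef_pos: [495.7, 370.9, 188.5]
orientation: [0.001, 0.993, 0.118, -0.002]
ft_force: [1.6, 0.1, -0.1]
opening: 0.5
```

Emit:
carry_out([
  [[0,0,0.02,0,0,0,0],[0,0,0,0,0,0,0],[0,0,0,0,0,0,0]],
])

```text
clock: 45.78
eef_pos: [496.3, 389.4, 188.4]
orientation: [0.001, 0.993, 0.119, -0.001]
ft_force: [0.7, -1.4, 0.4]
opening: 0.5
```

```bash
python3 - <<'E'
from h import *
s=ctrl.state();print(s["eef_pos"],s["orientation"],s["qpos"])
c,im=snap("wrist","w24")
for n,lo,hi,z in (("green",[40,80,40],[85,255,255],30),("black",[0,0,0],[180,255,38],54),("grey",[85,15,50],[125,90,140],30)):
    for ct,st,p in blobs(im,lo,hi,(100,20,420,250),25):
        print(n,st.tolist(),ct.round(1),onz(c,*ct,z).round(1),[onz(c,*q,z).round().tolist() for q in cv2.boxPoints(cv2.minAreaRect(p.astype(np.float32)))] if st[4]>300 else "")
E
```

```text
[496.27418286 389.39771996 188.35336842] [ 0.00099728  0.99285541  0.11931173 -0.001363  ] [-1.0435167   0.83336365  0.59083479  1.61686773 -0.56774423  0.87265954
 -1.5608381 ]
green [270, 129, 21, 15, 149] [281.  135.3] [541.5 369.1] 
black [211, 197, 14, 10, 61] [217.9 201.5] [469.9 413.7] 
black [187, 241, 20, 9, 147] [198.  245.3] [419.4 423.6] 
grey [399, 213, 21, 18, 166] [409.1 217.6] [490.5 211.9]
```

View pics/w24.png

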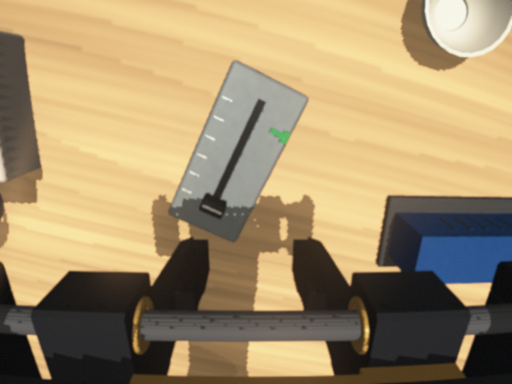

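```bash
python3 - <<'E'
from h import *
D=np.load("pics/w24.npy",allow_pickle=True).item();c=D["c"];im=D["im"]
C=np.array([onz(c,*q,30) for q in [(236,61),(308,98),(237,241),(170,212)]]);print(C.round(1))
u=(C[0]+C[1]-C[2]-C[3]);u/=np.linalg.norm(u);v=np.array([-u[1],u[0]]);m=C.mean(0)
print("u",u,"yaw",np.degrees(np.arctan2(u[1],u[0])),"ctr",m)
for n,q,z in [("track1",(262,101),31),("track0",(216,200),31),("griptop",(214,199),54),("mark",(281,135.3),30)]:
    P=onz(c,*q,z);print(n,P.round(1),(u@(P-m)).round(1),(v@(P-m)).round(1))
for L in np.arange(-60,60,10): pass
h=cv2.cvtColor(im,cv2.COLOR_RGB2HSV)[:,:,2]; k=np.argwhere(h[185:225,195:235]<50)[:,::-1]+[195,185]
print("dark bbox",k.min(0),k.max(0),k.mean(0)); cv2.imwrite("pics/g.png",cv2.resize(im[60:250,160:320][:,:,::-1],(640,760)[:2],interpolation=2)[:600])
cv2.imwrite("pics/g.png",cv2.resize(im[90:230,185:305][:,:,::-1],(514,600),interpolation=2))
E
```

```text
[[596.8 426.2]
 [581.2 353.7]
 [421.  384.9]
 [437.3 460.5]]
u [ 0.97964718 -0.20072719] yaw -11.579486301404165 ctr [509.07641006 406.33340159]
track1 [568.2 394.8] 60.3 0.5
track0 [462.2 416.3] -47.9 0.4
griptop [471.5 417.8] -39.1 3.7
mark [541.5 369. ] 39.2 -30.0
dark bbox [200 185] [224 217] [214.16374269 202.27192982]
```

View pics/g.png

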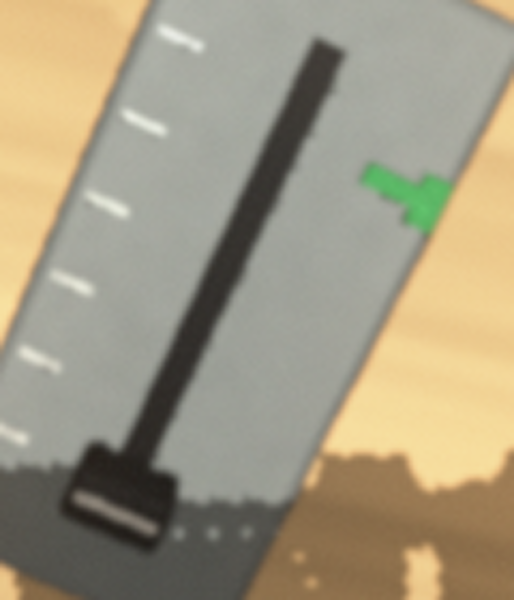

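```bash
python3 - <<'E'
from h import *
c=np.load("pics/w24.npy",allow_pickle=True).item()["c"]
u=np.array([.97964718,-.20072719]);v=np.array([-u[1],u[0]]);m=np.array([509.1,406.3])
for n,x,y,z in [("grip line",116,513,54),("line L",75,495,54),("line R",157,532,54),("grip front edge L",95,443,54),("grip front R",178,475,54),("back L",62,512,54),("back R",155,551,54),("tip",368,172,30),("wide",437,203,30),("wide a",440,178,30),("wide b",428,232,30)]+[(f"tick{i}",a,b,30) for i,(a,b) in enumerate([(181,38),(145,122),(108,204),(72,283),(40,359),(12,434)])]:
    P=onz(c,185+x/4.286,90+y/4.286,z);print(n,P.round(1),(u@(P-m)).round(1),(v@(P-m)).round(1))
E
```

```text
grip line [460.4 417.4] -49.9 1.1
line L [462.5 427.2] -49.9 11.1
line R [458.1 407.6] -50.2 -9.0
grip front edge L [475.5 425.2] -36.7 11.8
grip front R [472.5 405.9] -35.7 -7.7
back L [457.8 429.2] -54.9 12.2
back R [453.5 407.1] -54.7 -10.4
tip [543.9 379.8] 39.5 -19.0
wide [540.9 362.9] 39.9 -36.1
wide a [546.5 363.8] 45.2 -34.1
wide b [534.1 363.1] 33.2 -37.3
tick0 [562.4 426.6] 48.2 30.6
tick1 [543.  430.5] 28.3 30.5
tick2 [523.3 434.8] 8.1 30.8
tick3 [503.6 439.3] -12.0 31.2
tick4 [484.1 443.1] -31.9 31.0
tick5 [464.3 446.3] -51.9 30.2
```

Emit:
carry_out([
  [[0,-0.009,0.007,0,0,0,-6.25],[0,-0.009,0.007,0,0,0,-6.25],[0,-0.009,0.007,-0.01,0,0,-6.25],[0,-0.009,0.0067,-0.02,0,0,-6.25],[0,0,0,-0.03,0,0,0],[0,0,0,-0.03,0,0,0],[0,0,0,-0.02,0,0,0],[0,0,0,0,0,0,0]],
])

```text
clock: 46.5
eef_pos: [459.4, 412.5, 76.3]
orientation: [0.004, 0.995, -0.102, -0.003]
ft_force: [-0.2, -0.6, -0.8]
opening: 0.501
```

```bash
python3 - <<'E'
from h import *
s=ctrl.state();T=s["eef_pos"];q=s["orientation"];print(T,q,s["qpos"][6])
u=np.array([.97964718,-.20072719]);v=np.array([-u[1],u[0]]);m=np.array([509.1,406.3])
print("tcp u,v",u@(T[:2]-m),v@(T[:2]-m),"jaw dir",np.degrees(np.arctan2(*rot(q)[[1,0],1])), "v dir 78.4")
c,im=snap("wrist","w25")
for ct,st,p in blobs(im,[40,80,40],[85,255,255],(50,5,450,300),15): print("green",st,(u@(onz(c,*ct,30)-m)),v@(onz(c,*ct,30)-m))
E
```

```text
[459.36104607 412.48172265  76.33944897] [ 0.00352321  0.99482351 -0.10150897 -0.0031157 ] -1.8553265761643094
tcp u,v -49.96746576759058 -3.9280532971110116 jaw dir -101.6510693037251 v dir 78.4
green [273  67  35  22 467] 39.4341276581442 -29.821589880825325
```

Emit:
carry_out([
  [[0,0.0009,0.0044,0,0,0,0],[0,0,0,-0.02,0,0,0],[0,0,0,-0.015,0,0,0],[0,0,0,-0.005,0,0,0],[0,0,0,0,0,0,0],[-1,0,0,0,0,0,0],[-1,0,0,0,0,0,0],[-1,0,0,0,0,0,0],[-1,0,0,0,0,0,0],[-1,0,0,0,0,0,0]],
], squeeze=12)

```text
clock: 47.38
eef_pos: [462.6, 418.3, 41.5]
orientation: [0.002, 0.995, -0.101, -0.0]
ft_force: [-1.3, -4.6, 4.6]
opening: 0.27
```

Emit:
carry_out([
  [[-1,0.004,-0.0008,0,0,0,0],[-1,0.009,-0.0018,0,0,0,0],[-1,0.01,-0.0021,0,0,0,0],[-1,0.01,-0.0021,0,0,0,0],[-1,0.01,-0.0021,0,0,0,0],[-1,0.01,-0.0021,0,0,0,0],[-1,0.01,-0.0021,0,0,0,0],[-1,0.01,-0.002,0,0,0,0],[-1,0.009,-0.0018,0,0,0,0],[-1,0.0055,-0.001,0,0,0,0],[-1,0,0,0,0,0,0],[-1,0,0,0,0,0,0]],
])

```text
clock: 48.38
eef_pos: [551.6, 399.6, 41.6]
orientation: [0.002, 0.995, -0.101, 0.001]
ft_force: [1.1, -7.2, 3.2]
opening: 0.269
```

Emit:
carry_out([
  [[0,0,0,0,0,0,0],[0,0,0,0,0,0,0],[0,0,0,0,0,0,0],[0,0,0,0.03,0,0,0],[0,0,0,0.04,0,0,0],[0,0,0,0.04,0,0,0],[0,-0.02,0.004,0.03,0,0,0],[0,-0.02,0.004,0,0,0,0],[0,0,0,0,0,0,0],[0,0,0,0,0,0,0]],
])

```text
clock: 49.22
eef_pos: [508.6, 412.7, 180.7]
orientation: [-0.001, 0.995, -0.098, -0.001]
ft_force: [0.3, -0.2, -0.2]
opening: 0.499
```

```bash
python3 - <<'E'
from h import *
s=ctrl.state();print(s["eef_pos"])
c,im=snap("wrist","w26")
for ct,st,p in blobs(im,[40,80,40],[85,255,255],(50,5,450,300),15): print(st)
x0,y0=st[0]-90,max(0,st[1]-50); k=5
cv2.imwrite("pics/g2.png",cv2.resize(im[y0:y0+110,x0:x0+140][:,:,::-1],(700,550),interpolation=2)); print(x0,y0)
E
```

```text
[508.56224789 412.74678109 180.65045242]
[276 129  21  13 158]
186 79
```

View pics/g2.png

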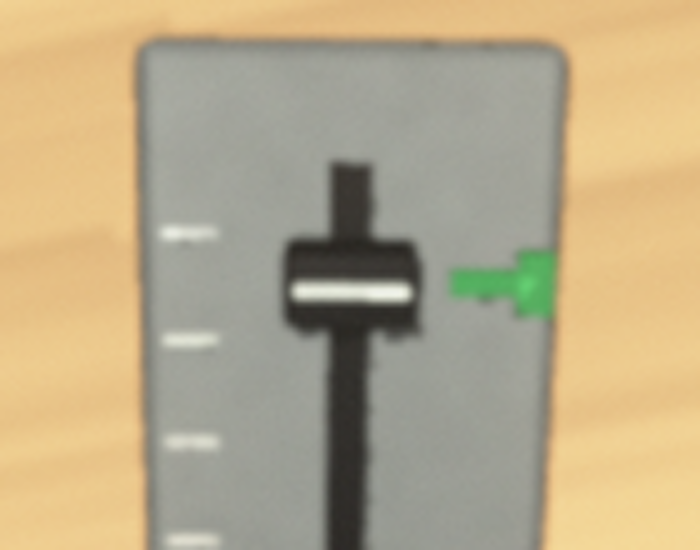

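```bash
python3 - <<'E'
from h import *
c=np.load("pics/w26.npy",allow_pickle=True).item()["c"];print(c["eye"])
u=np.array([.97964718,-.20072719]);v=np.array([-u[1],u[0]]);m=np.array([509.1,406.3])
for n,x,y,z in [("line",352,292,54),("mark tip",452,283,30),("mark wide",537,284,30),("block far bottom edge?",350,240,54),("block near top edge",350,322,54),("tick50",190,233,30),("tick30",190,340,30)]:
    P=onz(c,186+(x+.5)/5-.5,79+(y+.5)/5-.5,z);print(n,(u@(P-m)).round(1),(v@(P-m)).round(1))
E
```

```text
[591.03068497 395.75614902 326.11631088]
line 41.0 1.1
mark tip 39.2 -18.1
mark wide 39.1 -34.1
block far bottom edge? 49.9 1.5
block near top edge 35.8 1.4
tick50 48.2 30.9
tick30 28.1 31.3
```

Emit:
carry_out([
  [[0,0.02,-0.004,0,0,0,0],[0,0.02,-0.004,-0.03,0,0,0],[0,0,0,-0.04,0,0,0],[0,0,0,-0.04,0,0,0],[0,0,0,-0.03,0,0,0],[0,0,0,0,0,0,0],[0,0,0,0,0,0,0],[-1,0,0,0,0,0,0],[-1,0,0,0,0,0,0],[-1,0,0,0,0,0,0],[-1,0,0,0,0,0,0],[-1,0,0,0,0,0,0]],
])

```text
clock: 50.27
eef_pos: [550.8, 399.7, 42.7]
orientation: [0.002, 0.995, -0.101, 0.001]
ft_force: [-1.2, -6.2, 3.9]
opening: 0.272
```

Emit:
carry_out([
  [[-1,-0.001,0.0002,0,0,0,0],[-1,-0.0008,0.0002,0,0,0,0],[-1,0,0,0,0,0,0],[-1,0,0,0,0,0,0]],
])

```text
clock: 50.6
eef_pos: [549.6, 400.0, 42.7]
orientation: [0.002, 0.995, -0.101, 0.001]
ft_force: [0.6, -5.5, 2.9]
opening: 0.27
```

Emit:
carry_out([
  [[0,0,0,0,0,0,0],[0,0,0,0,0,0,0],[0,0,0,0,0,0,0],[0,0,0,0.03,0,0,0],[0,0,0,0.04,0,0,0],[0,0,0,0.04,0,0,0],[0,-0.02,0.004,0.03,0,0,0],[0,-0.02,0.004,0,0,0,0],[0,0,0,0,0,0,0],[0,0,0,0,0,0,0]],
])

```text
clock: 51.43
eef_pos: [507.0, 413.0, 180.9]
orientation: [-0.001, 0.995, -0.098, -0.0]
ft_force: [-0.4, 0.2, -0.3]
opening: 0.5
```

```bash
python3 - <<'E'
from h import *
u=np.array([.97964718,-.20072719]);v=np.array([-u[1],u[0]]);m=np.array([509.1,406.3])
snap("wrist","w27"); s0,_=snap("side","side27"); snap("scene","scene27")
for f in ("w26","w27"):
    D=np.load(f"pics/{f}.npy",allow_pickle=True).item();c,im=D["c"],D["im"]
    for n,lo,hi,z,box in (("green",[40,80,40],[85,255,255],30,(250,80,330,200)),("line",[0,0,140],[180,60,255],54,(238,115,275,160))):
        for ct,st,p in blobs(im,lo,hi,box,10): print(f,n,st[4],ct.round(1),(u@(onz(c,*ct,z)-m)).round(1),(v@(onz(c,*ct,z)-m)).round(1))
a=np.load("pics/side0.npy",allow_pickle=True).item()["im"];b=np.load("pics/side27.npy",allow_pickle=True).item()["im"]
cb=np.load("pics/scene27.npy",allow_pickle=True).item()
for b_ in blobs(b,[-6,150,90],[8,255,255],(240,195,280,220),6): print("bar",b_[0],b_[1])
cv2.imwrite("pics/v27.png",cv2.resize(b,(800,600))[:,:,::-1])
E
```

```text
w26 green 158 [288.4 135.3] 39.2 -29.7
w26 line 406 [243.  137.5] 40.5 12.3
w26 line 426 [268.5 137.6] 40.5 -9.7
w26 line 91 [255.6 136.5] 41.4 1.4
w27 green 163 [288.5 133.5] 39.2 -29.9
w27 line 392 [242.9 137.7] 38.7 12.3
w27 line 432 [268.5 138. ] 38.6 -9.8
w27 line 92 [255.7 136.5] 39.8 1.2
bar [260.86111111 207.81481481] [249 203  26  12 108]
```

```bash
python3 - <<'E'
from h import *
g=lambda f:cv2.GaussianBlur(np.load(f"pics/{f}.npy",allow_pickle=True).item()["im"],(5,5),0).astype(int)
for f,z in (("side",[("painted",(305,255,335,290)),("jars",(300,170,345,225)),("bowl",(262,120,298,155)),("block",(160,135,200,165))]),("scene",[("painted",(178,272,202,298)),("jars",(250,225,305,280)),("brush",(285,190,360,235))])):
    a,b=g(f+"0"),g(f+"27")
    for n,(x0,y0,x1,y1) in z: print(f,n,(np.abs(a-b)[y0:y1,x0:x1].max(2)>45).mean().round(3))
    print([x[0].round() .tolist() for x in blobs(g(f+"27").astype(np.uint8),[-5,100,60],[14,255,255],(195,245,355,350) if f=="side" else (95,225,225,330),20)])
ctrl.sign_off()
E
```

```text
side painted 0.018
side jars 0.0
side bowl 0.032
side block 0.177
[[318.0, 266.0]]
scene painted 0.0
scene jars 0.0
scene brush 0.0
[[189.0, 282.0]]
the job is handed in; nothing more can be done
```

I finished all the steps in the order you asked and handed the job in at about 51 s of the 210 s allowed.

- **Flap opening:** I swung it by the red bar and laid it on the tunnel roof without dropping it. While raising it the wrist force reached about 27 N, so I shifted the path to ease it.
- **Figures:** All four brown figures were placed in the trough and pushed into the tunnel one after another. By my measurement the last one's rear edge is about 8 mm inside the mouth, and it was standing upright. The other three are hidden in the tunnel, so I could not see them. I only know they went in ahead of it with little push force.
- **Flap closing:** I lowered it slowly until it touched its stop. The red bar then read the same image position as at the start, and still did at the last check.
- **Air slider:** The first slide ended about 1.7 mm past the green mark, so I gripped it again and moved it back. The final reading is 39.8 mm against 39.2 mm for the mark, and the camera calibration is good to about 2 mm.
- **Other things:** The painted figure shows the same position as before. The two jars and the brush look unchanged, and the bowl nearly so (3% of its area differs).
- **Check that disagreed:** The area around the cork block in the side view differs by 18% from the first image. I think it is the arm's shadow, but the picture limit was reached and I handed in without confirming it.

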